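Pack up the nodding field radio and hold the wedge tight

TASK

The field radio's tilt bracket has lost a wing nut, so the set may nod down at any knock. Leave it at the tilt it has now and pack it up: slide the flat brown packing strips under its front skid, one on top of another, each pushed in until you feel it butt against the bracket's base block, as many as still leave room for the wedge, then push the wooden wedge in on top of them, thin end first, until you feel it bite under the skid. Finish while still gripping the wedge and pressing it tight so that I can fit the nut, and leave the other things on the cart alone.

Things in the scene. Friction and masses are not known exactly. Their poses are not given: they have to be found in the camera images.
- bracket: the radio's tilt bracket, fixed to the cart: a hardwood base block 60 x 260 x 20 mm (x, y, z) with a steel U strap whose arms carry the radio's pivots at 85 mm height. Origin: centre of the block's underside, on the cart. -x points out of the radio's front, so packing is slid in along +x; the block's front face, the stop for the packing, is the plane x = -30 mm, across the whole width of the radio
- radio: the olive field radio, case 220 x 200 x 95 mm (x, y, z), hung on the pivots. Origin: on the pivot axis, at the case's centre, 85 mm above the cart; x to the rear, z up, front rim at x = -110 mm with a recessed control panel. It is stiff in its pivots, starts anywhere from 4.5 degrees nose down to 4.5 nose up and stays there; a vertical push of about 18 N at the skid would tilt it
- skid (a point): middle of the front skid, a straight horizontal round steel rod of 10 mm diameter, 170 mm long, along the bracket's y under the radio's front lower edge. The point is on its axis, 5 mm above its underside. About 75 mm (70 to 80 with the tilt) in front of the base block; the clear height beneath it is 14 to 31 mm, different each time. The rod stands 5 mm inside the radio's front rim
- packer1: one of three like flat brown phenolic strips (packers), 170 x 30 x 8 mm, 0.055 kg, lying flat on the cart. Origin: centre of the underside; x along the length, z up, the two ends alike. Butted against the base block, 95 mm of it stand out in front of the skid
- packer2: one of three like flat brown phenolic strips (packers), 170 x 30 x 8 mm, 0.055 kg, lying flat on the cart. Origin: centre of the underside; x along the length, z up, the two ends alike. Butted against the base block, 95 mm of it stand out in front of the skid
- packer3: one of three like flat brown phenolic strips (packers), 170 x 30 x 8 mm, 0.055 kg, lying flat on the cart. Origin: centre of the underside; x along the length, z up, the two ends alike. Butted against the base block, 95 mm of it stand out in front of the skid
- wedge: hardwood wedge, 165 x 30 mm, 60 g, flat below. Origin: centre of the underside; x along it to the thin end, z up. Its top rises evenly from 3 mm at the thin end (x = 82.5 mm) to 20 mm at x = -12.5 mm; the rest is a parallel tail to grip by. The base block stops it about 75 mm past the skid; it bites well where 6 to 15 mm are left above the packers: one or two packers do that
- wedge_tip (a point): middle of the bottom edge of the wedge's thin end
- handheld: orange handheld transceiver lying on its back, 115 x 56 x 32 mm with a 130 mm stub antenna along +x; leave alone. Origin: centre of the case's underside
- whip: black collapsed whip antenna lying flat, 278 mm long, 18 mm thick at its ends; leave alone. Origin: its middle, on the cart, x along it
- stake: galvanized angle-iron ground stake lying flat, 325 mm long, 60 mm wide at its head, 25 mm high; leave alone. Origin: near its middle, on the cart, x along it to the point
- wingnut: the lost brass wing nut, 45 mm over the wings, 21 mm high; leave alone. Origin: centre of its underside
- handmic: black hand microphone, 85 x 56 x 30 mm, lying on its back; leave alone. Origin: centre of its underside
- meter: yellow multimeter, 150 x 75 x 36 mm, lying on its back; leave alone. Origin: centre of its underside
Not all that is in view belongs to the job. What is shaped like the packer2 but orange or yellow is not meant.

How it is judged:
On the way, in this order (a step that is already met when the one before it is completed fails the run):
1. a packer lies on the cart under the skid, home against the base block ((((x of packer1 in the frame of bracket between -0.125 and -0.1 m and y of packer1 in the frame of bracket between -0.07 and 0.07 m and angle between the x axis of packer1 and the x axis of bracket, either way round below 0.15 rad and angle between packer1's own z axis and vertical below 0.1 rad and height (world z) of packer1 below 0.022 m) and height (world z) of packer1 below 0.004 m) or ((x of packer2 in the frame of bracket between -0.125 and -0.1 m and y of packer2 in the frame of bracket between -0.07 and 0.07 m and angle between the x axis of packer2 and the x axis of bracket, either way round below 0.15 rad and angle between packer2's own z axis and vertical below 0.1 rad and height (world z) of packer2 below 0.022 m) and height (world z) of packer2 below 0.004 m) or ((x of packer3 in the frame of bracket between -0.125 and -0.1 m and y of packer3 in the frame of bracket between -0.07 and 0.07 m and angle between the x axis of packer3 and the x axis of bracket, either way round below 0.15 rad and angle between packer3's own z axis and vertical below 0.1 rad and height (world z) of packer3 below 0.022 m) and height (world z) of packer3 below 0.004 m))), for 0.2 s.
2. the wedge, on top of the packing, bites under the skid (contact force between wedge and radio above 1.5 N and x of wedge_tip in the frame of bracket above -0.095 m and (contact force between wedge and packer1 above 1 N or contact force between wedge and packer2 above 1 N or contact force between wedge and packer3 above 1 N)), for 0.2 s.
At the end, for the whole second after the job is handed in: A packer lies on the cart under the skid; each packer is home (within 10 mm of the block, straight to 8 degrees) or clear of the radio; the gripped wedge (over 3 N) lies flat on them, 10 mm or more past the skid, pressing radio (1.5 N) and packer (1 N); the skid is within 4 mm of its start (all of step 2 and (((x of packer1 in the frame of bracket between -0.125 and -0.1 m and y of packer1 in the frame of bracket between -0.07 and 0.07 m and angle between the x axis of packer1 and the x axis of bracket, either way round below 0.15 rad and angle between packer1's own z axis and vertical below 0.1 rad and height (world z) of packer1 below 0.022 m) and height (world z) of packer1 below 0.004 m) or ((x of packer2 in the frame of bracket between -0.125 and -0.1 m and y of packer2 in the frame of bracket between -0.07 and 0.07 m and angle between the x axis of packer2 and the x axis of bracket, either way round below 0.15 rad and angle between packer2's own z axis and vertical below 0.1 rad and height (world z) of packer2 below 0.022 m) and height (world z) of packer2 below 0.004 m) or ((x of packer3 in the frame of bracket between -0.125 and -0.1 m and y of packer3 in the frame of bracket between -0.07 and 0.07 m and angle between the x axis of packer3 and the x axis of bracket, either way round below 0.15 rad and angle between packer3's own z axis and vertical below 0.1 rad and height (world z) of packer3 below 0.022 m) and height (world z) of packer3 below 0.004 m)) and ((x of packer1 in the frame of bracket between -0.125 and -0.1 m and y of packer1 in the frame of bracket between -0.07 and 0.07 m and angle between the x axis of packer1 and the x axis of bracket, either way round below 0.15 rad and angle between packer1's own z axis and vertical below 0.1 rad and height (world z) of packer1 below 0.022 m) or horizontal distance between packer1 and skid above 0.13 m) and ((x of packer2 in the frame of bracket between -0.125 and -0.1 m and y of packer2 in the frame of bracket between -0.07 and 0.07 m and angle between the x axis of packer2 and the x axis of bracket, either way round below 0.15 rad and angle between packer2's own z axis and vertical below 0.1 rad and height (world z) of packer2 below 0.022 m) or horizontal distance between packer2 and skid above 0.13 m) and ((x of packer3 in the frame of bracket between -0.125 and -0.1 m and y of packer3 in the frame of bracket between -0.07 and 0.07 m and angle between the x axis of packer3 and the x axis of bracket, either way round below 0.15 rad and angle between packer3's own z axis and vertical below 0.1 rad and height (world z) of packer3 below 0.022 m) or horizontal distance between packer3 and skid above 0.13 m) and angle between the x axis of wedge and the x axis of bracket, either way round below 0.15 rad and angle between wedge's own z axis and vertical below 0.1 rad and linear speed of wedge below 0.01 m/s and contact force between the fingers and wedge above 3 N and distance of skid from where it was at the start of the episode below 0.004 m); the arm keeps its last pose, push and grip.
It fails at once if the radio is tilted: its skid moves more than 7 mm (distance of skid from where it was at the start of the episode above 0.007 m).
It fails at once if another thing on the cart is shifted by more than 25 mm (distance of any of handheld, whip, stake, wingnut, handmic, meter from where it was at the start of the episode above 0.025 m).
It also fails if it takes over 67 s, if anything falls off the work surface, if the arm or the gripper's body presses on something with over 40 N, if the wrist force passes 120 N, or if a joint passes its speed limit or range.

ROBOT

A 6-joint arm with a two-finger parallel gripper is mounted at the origin on the work surface. World frame = base frame: x ahead of the robot, y to its left, z up, the work surface at z = 0. Lengths are in m, angles in rad, forces in N, time in s.
With the tool pointing down it reaches from about 0.4 to 0.825 m from the base axis. Payload 7 kg.
Tool frame: the origin (TCP) lies on the mounting face of the last link; the fingertips stand 173 mm ahead of it and the grasp point (between the pads) lies 155 mm ahead of it; z points along the fingers, y is the line along which they close (so a half turn about z gives the same grasp; the last joint's range is limited). The gripper opens to 85 mm and grips with 20 to 120 N. Pads are 22 mm wide; open, the fingers measure 114 mm over their backs; the gripper's body (76 mm by 85 mm) begins 54 mm behind the grasp point. The pads swing forward as they close: fully open they stand 13 mm farther back than shut.
Start: joints at [-0.921, 0.359, 0.012, 0, -1.224, -0.288], TCP at [0.239, -0.631, 0.405] pointing down, gripper open.
Joint ranges: [-3.07, 3.07], [-1.43, 2.12], [-1.02, 1.25], [-3.03, 1.67], [-3.05, -0], [-3.03, 3.03]. Speed limits (rad/s): [2.39, 2.39, 3.01, 3.14, 3.14, 3.14].

INTERFACE

Orientations are given as a unit quaternion [w, x, y, z].
In Python, from workcell import robot, optics gives the robot as it stands. The module is installed in compiled form; this text tells all that it offers.
- The arm moves only by the tool apply_moves, never from a script. Its argument "moves" is a list of rows, each a list of 3 entries, a list of its own where there are three numbers: the shift along the tool's x, y, z in m, then the turn, a rotation vector about the tool's x, y, z in rad, then the opening in per cent of the stroke, from 0 (shut) to 100 (fully open). In form: [[[x, y, z], [ax, ay, az], grip], ...]. A call has 1 to 12 rows; each row shifts and turns the commanded pose from where the row before left it, along the tool's axes as they then stand; what a row does not reach is not made up. A row lasts 1/8 s, in which the tool goes at most 62.5 mm and 10.7 degrees, less where a joint would pass 70% of its speed; a pose out of reach is approached as far as the arm can. A call is refused whole if a number of a shift passes 0.0625 or a number of a turn 0.188, either way. A call with a gripper value outside its range is refused whole. The fingers move at their own pace and stop on an object; "force" is the grip in N (left out, the last holds). Time passes only in rows, so rows that do not move let the fingers close. It gives the time, the measured TCP pose, the force, the opening and the grip force at its end, in the units of the state.
- robot.get_obs(): the state, without advancing time (a new reading comes with each control period).
- optics.snapshot(name): name is "scene" or "top" or "wrist"; returns the picture (420x560x3 uint8, blue, green, red); there is no depth.
- optics.calibration(name): a dict with "intrinsics" (3x3 intrinsics, pixels), "D" ([k1, k2, p1, p2, k3] as OpenCV has them; the pictures are not rectified), "T" (4x4, takes a point from camera to world coordinates). Camera axes: x right, y up, looking along -z (the intrinsics and any distortion apply to the point x, -y, -z); pixel columns grow to the right and rows downward; lengths in m; the calibration is good to about 2 mm. A picture is of the moment at which its call begins: read the wrist's pose just before it. calibration takes no time and is no camera call; for the wrist camera it gives the pose at the moment of the call.
- robot.sign_off(): hands the job in; it is judged then, once.
The state is a dict: "time": time; "joints": joint angles; "qd": joint speeds; "tau": joint torques, N m; "tcp_pos": TCP position; "tcp_rot": TCP orientation; "wrist_force": force on the tool from outside, world axes, zero at the start; "wrist_torque": the same for the moment, N m; "width": finger opening in m; "gripper_force": force on a finger pad.
Only numpy, scipy, OpenCV 4.12 (cv2) and the standard library are available. Lean on these libraries where they do the work, as an engineer would, in place of code of your own. Each camera call takes 0.05 s, during which the arm holds its last target. There are 200 camera calls.

## Working session

There is one attempt and no reset: what is moved stays moved. The work goes in short steps, Python scripts to look and compute and a tool call to move; the robot and the scene stay as the last step left them, time stands still between calls to the robot, and variables do not carry over. Pictures are saved under pics/ and viewed, at most 10 in all, crops included, and the job is handed in when it is done.

Besides the shell and the picture viewer there is one more tool, called by a JSON object that holds its "method" and its "body", one argument or row to a line. apply_moves: Moves the arm, as the interface text tells. Its arguments: {"type":"object","properties":{"moves":{"type":"array","items":{"type":"array"}},"force":{"type":"number"}},"required":["moves"]}

```bash
mkdir -p pics; cat > h.py <<'E'
import numpy as np, cv2
from workcell import robot, optics
def ray(cal,uv):
    K=np.array(cal["intrinsics"],float);D=np.array(cal["D"],float);T=np.array(cal["T"],float)
    p=cv2.undistortPoints(np.array(uv,float).reshape(-1,1,2),K,D).reshape(-1,2)
    d=np.c_[p[:,0],-p[:,1],-np.ones(len(p))]@T[:3,:3].T
    return T[:3,3],d
def onz(cal,uv,z):
    o,d=ray(cal,uv); return o+d*((z-o[2])/d[:,2])[:,None]
def proj(cal,P):
    K=np.array(cal["intrinsics"],float);D=np.array(cal["D"],float);T=np.array(cal["T"],float)
    c=(np.atleast_2d(P)-T[:3,3])@T[:3,:3]; c=c*[1,-1,-1]
    return cv2.projectPoints(c,np.zeros(3),np.zeros(3),K,D)[0].reshape(-1,2)
def snap(n):
    cal=optics.calibration(n); return cal,np.array(optics.snapshot(n))
E
python3 - <<'E'
from h import *
for n in("top","scene"):
    c,i=snap(n);cv2.imwrite(f"pics/{n}0.png",cv2.resize(i,(800,600),interpolation=cv2.INTER_CUBIC));cv2.imwrite(f"pics/raw_{n}.png",i)
    print(n,np.round(c["T"],3).tolist())
print(robot.get_obs())
E
```

```text
top [[-0.017, 0.998, -0.056, 0.375], [-1.0, -0.017, -0.003, 0.022], [-0.004, 0.056, 0.998, 1.43], [0.0, 0.0, 0.0, 1.0]]
scene [[0.096, -0.622, 0.777, 1.203], [0.995, 0.055, -0.079, -0.044], [0.007, 0.781, 0.624, 0.682], [0.0, 0.0, 0.0, 1.0]]
{'time': 0.1, 'joints': array([-9.20894289e-01,  3.59299932e-01,  1.11367595e-02, -2.93569746e-04,
       -1.22410009e+00, -2.88074411e-01]), 'qd': array([-0.00058373, -0.00172141,  0.00230101,  0.00055791, -0.0005629 ,
       -0.000482  ]), 'tau': array([-8.19746474e-04, -5.84765804e+01,  2.94108778e+01,  6.95456117e+00,
       -3.20567917e-03, -1.27239855e-05]), 'tcp_pos': array([ 0.23885246, -0.63113571,  0.40386382]), 'tcp_rot': array([-2.08403255e-04, -1.79879336e-01,  9.83688400e-01,  7.16653154e-04]), 'wrist_force': array([-0.66134567,  0.05433539, -0.07955581]), 'wrist_torque': array([ 0.02465471, -0.01332982,  0.0264779 ]), 'gripper_force': 0.0, 'width': 0.08491975134952783}
```

View pics/top0.png

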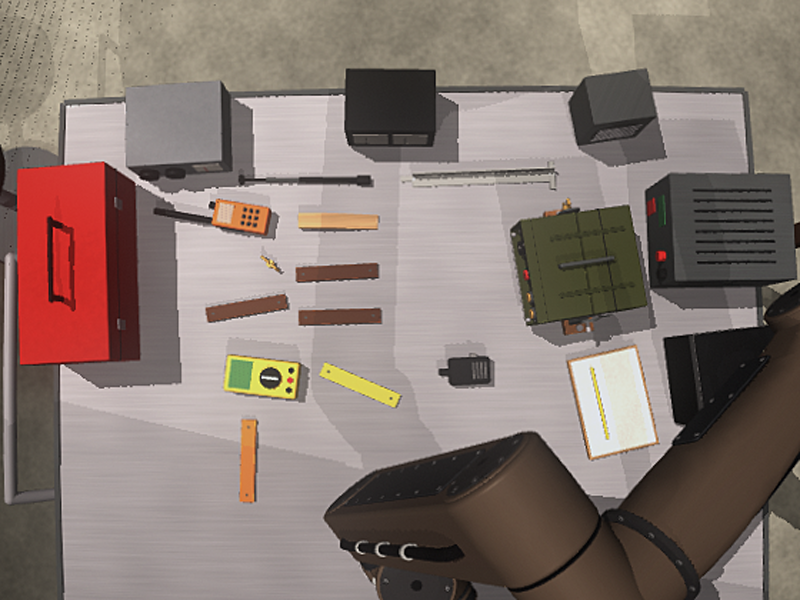

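View pics/scene0.png

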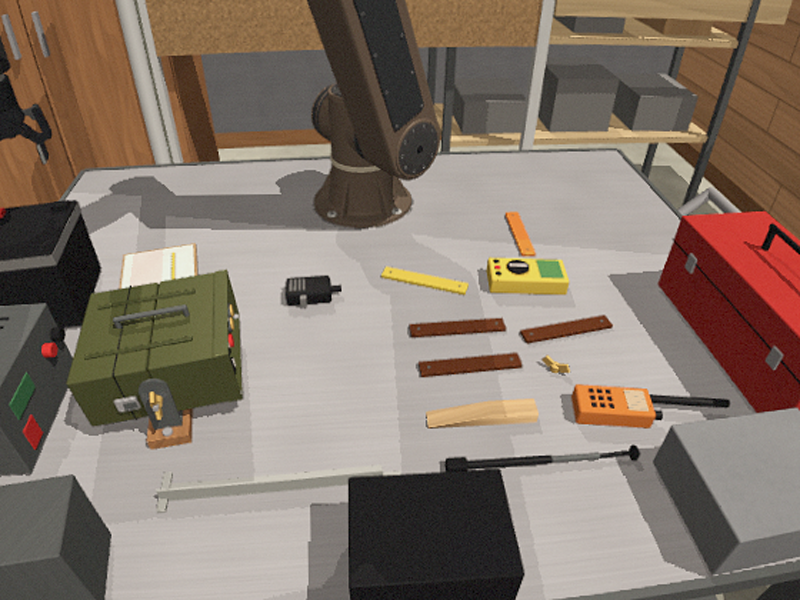

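The top view shows the radio at (580,265) with its front facing left (world +y). The three packers are at (338,272), (340,316) and (247,307), and the wedge is at (339,221). I need enlarged crops for the wedge's direction and the radio's tilt.

```bash
python3 - <<'E'
import cv2,numpy as np
t=cv2.imread("pics/raw_top.png");s=cv2.imread("pics/raw_scene.png")
f=lambda im,x0,y0,w,h,W,H:cv2.resize(im[y0:y0+h,x0:x0+w],(W,H),interpolation=cv2.INTER_CUBIC)
a=f(t,140,140,130,90,520,360)   # x4 packers/wedge
b=f(s,290,265,93,40,280,120)    # x3 scene wedge
b2=f(t,350,135,112,96,280,240)
c=f(s,40,180,140,140,240,240)
m=np.zeros((600,800,3),np.uint8)
m[:360,:520]=a;m[:120,520:]=b;m[120:360,520:]=b2
m[360:,:240]=c
m[360:,250:770]=f(s,60,235,130,60,520,240)
cv2.imwrite("pics/m1.png",m)
E
```

```text
(no output)
```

View pics/m1.png

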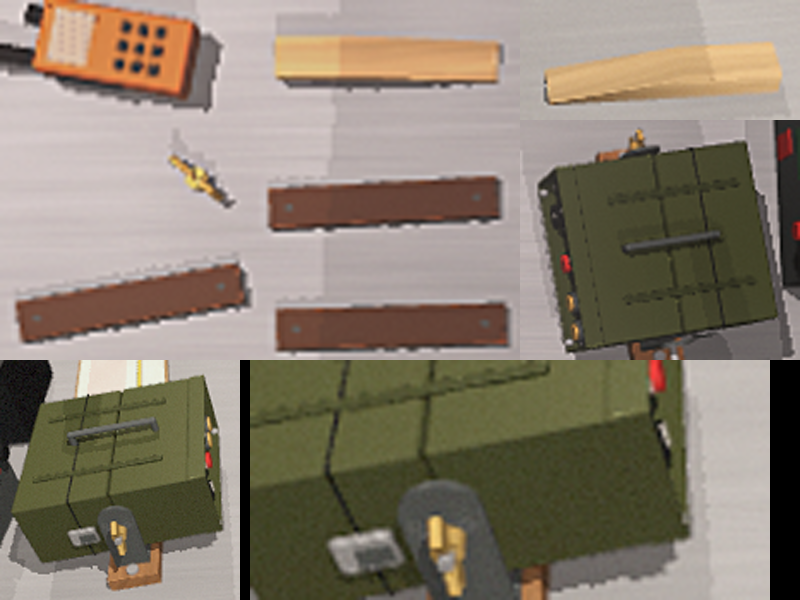

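The crop shows the wedge's thick tail on the +y side, so its thin end already faces the radio. The packers have clear corners, and the block end is visible at the radio's +x side. Next I convert these to world coordinates.

```bash
python3 - <<'E'
from h import *
ct=optics.calibration("top");cs=optics.calibration("scene");cw=optics.calibration("wrist")
A=lambda p:np.array(p,float)/4+140
def show(n,p,z,c=ct):
    q=onz(c,p,z);print(n,np.round(q.mean(0)[:2],4),np.round(q[:,:2],3).tolist(),"ang",np.round(np.degrees(np.arctan2(*( (q[0]-q[1]) if len(q)==2 else (q[0]-q[1]+q[3]-q[2]))[[0,1]])),1))
show("A",A([(268,190),(499,178),(500,217),(270,229)]),.008)
show("B",A([(277,309),(508,303),(508,345),(277,350)]),.008)
show("C",A([(15,303),(240,264),(247,303),(24,341)]),.008)
show("Wt",A([(276,37),(276,78)]),.02);show("Wtip",A([(499,42),(499,82)]),.003)
R=lambda p:(np.array(p,float)-[520,120])/2.5+[350,135]
show("radio top rear/front",R([(747,143),(778,315)]),.132)
show("front dashed",R([(555,170),(585,348)]),.132)
show("blk ends",R([(616,157),(655,352)]),.02)
S=lambda p:(np.array(p,float)-[0,360])/(240/140)+[40,180]
show("blk sc top",S([(108,566),(160,545)]),.02,cs)
show("blk sc bot",S([(108,589),(160,577)]),.0,cs)
T=np.array(cw["T"]);o=robot.get_obs()
from scipy.spatial.transform import Rotation as Ro
q=o["tcp_rot"];M=np.eye(4);M[:3,:3]=Ro.from_quat([q[1],q[2],q[3],q[0]]).as_matrix();M[:3,3]=o["tcp_pos"]
print(np.round(np.linalg.inv(M)@T,3),np.round(M[:3,:3],3),cw["intrinsics"])
E
```

```text
A [0.5573 0.1471] [[0.569, 0.234], [0.575, 0.061], [0.546, 0.061], [0.54, 0.232]] ang -1.9
B [0.4655 0.1421] [[0.48, 0.228], [0.482, 0.056], [0.45, 0.057], [0.45, 0.228]] ang -0.4
C [0.4868 0.3366] [[0.488, 0.424], [0.514, 0.255], [0.485, 0.25], [0.46, 0.417]] ang -8.6
Wt [0.6663 0.2252] [[0.682, 0.225], [0.651, 0.225]] ang 90.3
Wtip [0.6629 0.0603] [[0.678, 0.06], [0.648, 0.06]] ang 90.9
radio top rear/front [ 0.5667 -0.4423] [[0.662, -0.429], [0.471, -0.456]] ang 82.1
front dashed [ 0.5365 -0.2275] [[0.634, -0.214], [0.439, -0.241]] ang 82.2
blk ends [ 0.5547 -0.3274] [[0.671, -0.308], [0.438, -0.347]] ang 80.6
blk sc top [ 0.6511 -0.3184] [[0.665, -0.348], [0.637, -0.289]] ang 153.9
blk sc bot [ 0.6776 -0.3184] [[0.685, -0.349], [0.671, -0.288]] ang 167.2
[[-0.     0.953  0.304  0.078]
 [ 1.     0.     0.    -0.   ]
 [ 0.     0.304 -0.953  0.03 ]
 [ 0.     0.     0.     1.   ]] [[-0.935 -0.354 -0.001]
 [-0.354  0.935  0.001]
 [ 0.     0.001 -1.   ]] [[305.62367862   0.         281.00569298]
 [  0.         305.62367862 208.44929721]
 [  0.           0.           1.        ]]
```

Rough geometry: the bracket is near (0.555,-0.327) with its x axis turned about 8–9° from -y, and the wedge tip is toward -y. I'm going to a tilted viewing pose in front of the radio to see under the skid.

{"method": "apply_moves", "body": {
  "moves": [
    [[-0.0406,0.0461,0],[0,0,0],100],
    [[-0.0406,0.0461,0],[0,0,0],100],
    [[-0.0406,0.0461,0],[0,0,0],100],
    [[-0.0406,0.0461,0],[0,0,0],100],
    [[-0.0406,0.0461,0],[0,0,0],100],
    [[-0.0406,0.0461,0],[0,0,0],100],
    [[-0.0406,0.0461,0],[0,0,0],100],
    [[-0.0406,0.0461,0],[0,0,0],100],
    [[-0.0406,0.0461,0],[0,0,0],100],
    [[-0.0406,0.0461,0],[0,0,0],100],
    [[-0.0406,0.0461,0],[0,0,0],100],
    [[-0.0406,0.0461,0],[0,0,0],100]
  ]
}}

```text
time: 1.6
tcp_pos: [0.4989, 0.0606, 0.4048]
tcp_rot: [0.0, -0.18, 0.984, 0.0]
wrist_force: [1.7, -1.1, 0.3]
width: 0.0854
gripper_force: 0.0
```

{"method": "apply_moves", "body": {
  "moves": [
    [[0,0,0],[0.16,0,0],100],
    [[0,0,0],[0.16,0,0],100],
    [[0,0,0],[0.16,0,0],100],
    [[0,0,0],[0.16,0,0],100],
    [[0,0,0],[0.16,0,0],100],
    [[0,0.036,0.035],[0,0,0],100],
    [[0,0.036,0.035],[0,0,0],100],
    [[0,0.036,0.035],[0,0,0],100],
    [[0,0.036,0.035],[0,0,0],100],
    [[0,0,0],[0,0,0],100],
    [[0,0,0],[0,0,0],100]
  ]
}}

```text
time: 2.98
tcp_pos: [0.4993, 0.0583, 0.2051]
tcp_rot: [0.07, -0.165, 0.906, -0.383]
wrist_force: [-1.0, -0.1, 1.0]
width: 0.0856
gripper_force: 0.0
```

```bash
python3 - <<'E'
from h import *
c,i=snap("wrist");cv2.imwrite("pics/raw_w1.png",i);np.save("w1.npy",c,allow_pickle=True)
cv2.imwrite("pics/w1.png",cv2.resize(i,(800,600),interpolation=cv2.INTER_CUBIC))
t,j=snap("top");cv2.imwrite("pics/raw_t1.png",j)
print(np.round(c["T"],3).tolist(),robot.get_obs()["joints"])
E
```

```text
[[-0.246, -0.814, -0.526, 0.435], [0.651, -0.541, 0.532, 0.01], [-0.718, -0.212, 0.663, 0.184], [0.0, 0.0, 0.0, 1.0]] [ 0.54798043  0.3604297  -1.00222932  1.20322631 -0.85680463 -2.87391067]
```

View pics/w1.png

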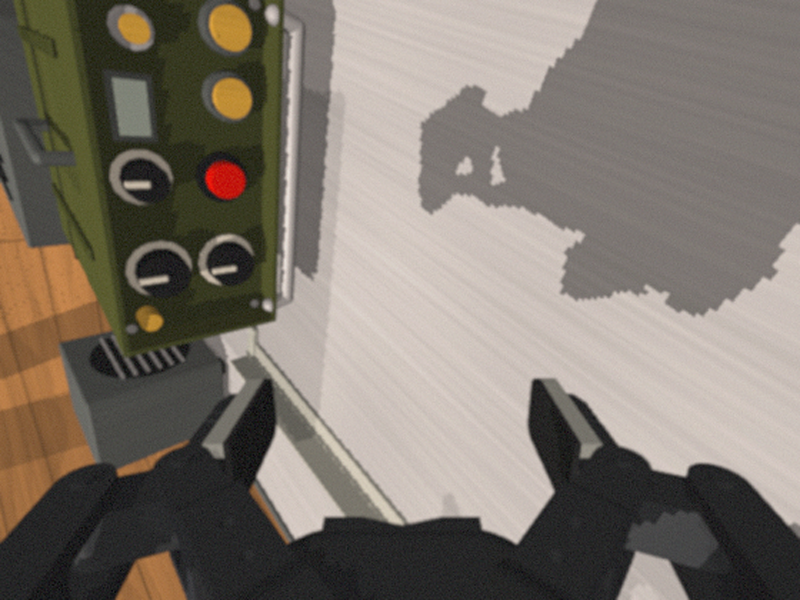

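The wrist picture shows the radio front from the low side. The skid rod runs from about (297,18) to (290,303), the case's front +x corners are at (277,318) bottom and (127,355) top, and world down is image right. I'll fit bracket pose and tilt to these plus the scene and top corners.

```bash
cat > fit.py <<'E'
from h import *
from scipy.optimize import least_squares
cw=np.load("w1.npy",allow_pickle=True).item();ct=optics.calibration("top");cs=optics.calibration("scene")
obs=[(cw,(277*.7,318*.7),(-.11,.1,-.0475)),(cw,(127*.7,355*.7),(-.11,.1,.0475)),
(cw,(292*.7,303*.7),(-.105,.085,-.0575)),
(cs,(162.5,247),(-.11,.1,.0475)),(cs,(170,279.5),(-.11,.1,-.0475)),(cs,(63.3,297.8),(.11,.1,-.0475)),(cs,(48.8,268.7),(.11,.1,.0475)),
(ct,(350+227/2.5,135+23/2.5),(.11,.1,.0475)),(ct,(350+258/2.5,135+195/2.5),(.11,-.1,.0475))]
def world(p,P):
    bx,by,a,t=p; c,s=np.cos(t),np.sin(t); P=np.array(P)
    x=c*P[0]+s*P[2]; z=-s*P[0]+c*P[2]; u=np.array([np.sin(a),-np.cos(a)]); v=np.array([np.cos(a),np.sin(a)])
    return np.r_[np.array([bx,by])+u*x+v*P[1],.085+z]
f=lambda p:np.concatenate([proj(c,world(p,P))[0]-uv for c,uv,P in obs])
if __name__=="__main__":
    for rng in (range(9),range(3),[0,2,3,4,5,6],[0,1,2,3,4]):
        g=lambda p:f(p).reshape(-1,2)[list(rng)].ravel()
        r=least_squares(g,[.555,-.327,.15,0],loss="soft_l1")
        p=r.x;k=world(p,(-.105,0,-.0575));print(np.round(p,4),"tilt up deg",np.degrees(p[3]).round(2),"skid",np.round(k,4),"h",round(k[2]-.005,4));print(np.round(g(p).reshape(-1,2),1).tolist())
E
python3 fit.py
```

```text
[ 0.5521 -0.3321  0.142   0.0363] tilt up deg 2.08 skid [ 0.537  -0.2262  0.0313] h 0.0263
[[1.3, 0.7], [0.4, 1.0], [-2.2, -5.5], [-2.2, -0.4], [0.1, -1.0], [0.7, 0.5], [-3.0, -1.6], [-0.7, -1.4], [0.0, 0.9]]
[ 0.4962 -0.2548 -0.5568  0.0274] tilt up deg 1.57 skid [ 0.5525 -0.1643  0.0304] h 0.0254
[[-1.0, 0.9], [0.2, -0.3], [0.7, -0.4]]
[ 0.5537 -0.3304  0.1445  0.0245] tilt up deg 1.4 skid [ 0.5384 -0.2251  0.0301] h 0.0251
[[3.0, 2.3], [-0.7, -4.0], [-0.8, 0.4], [0.8, -0.1], [0.9, 0.8], [-2.3, -1.4]]
[ 0.497  -0.2615 -0.4829  0.0367] tilt up deg 2.1 skid [ 0.5467 -0.1667  0.0314] h 0.0264
[[0.4, 1.5], [-0.1, 0.1], [1.7, -0.7], [-2.8, -0.4], [-0.8, -0.2]]
```

The fit gives the bracket near (0.553,-0.331), yaw 8.2°, nose up about 1.7° and a clear height of about 25–26 mm. That means two packers, leaving 9–10 mm for the wedge. Next is a small planner that turns waypoints into tool-frame rows.

```bash
cat > plan.py <<'E'
import sys,json
from h import *
from scipy.spatial.transform import Rotation as Ro, Slerp
B=np.array([.553,-.331]);A0=.143
def bk(x,y=0,a=A0): return B+x*np.array([np.sin(a),-np.cos(a)])+y*np.array([np.cos(a),np.sin(a)])
def pose(g,a,b):   # grasp point g, yaw a of tool x from -y, tilt b of fingers toward tool x
    x=np.array([np.sin(a),-np.cos(a),0]);z=np.array([0,0,-1.]);y=np.cross(z,x)
    R=Ro.from_rotvec(y*b)*Ro.from_matrix(np.c_[x,y,z]); return np.array(g)-.155*R.as_matrix()[:,2],R
def cur():
    o=robot.get_obs();q=o["tcp_rot"];return o["tcp_pos"],Ro.from_quat([q[1],q[2],q[3],q[0]])
def plan(wps,start=None,step=.058,ang=.16):
    p,R=start or cur();rows=[]
    for g,a,b,grip,*n in wps:
        P,Q=pose(g,a,b);d=Q*R.inv();n=n[0] if n else max(1,int(np.ceil(max(np.linalg.norm(P-p)/step,d.magnitude()/ang))))
        p0,R0=p,R
        for k in range(1,n+1):
            t=np.round(R.inv().apply(p0+(P-p0)*k/n-p),4)
            Qk=Ro.from_rotvec(d.as_rotvec()*k/n)*R0;r=np.round((R.inv()*Qk).as_rotvec(),3)
            p=p+R.apply(t);R=R*Ro.from_rotvec(r);rows.append([(t+0).tolist(),(r+0).tolist(),grip])
    print(len(rows),json.dumps(rows));return p,R
E
python3 - <<'E'
from plan import *
p,R=cur();up=(p+[0,.02,.15],R)
# raise first while untilting
plan([((.553,.10,.16),.035,0,70),((.5548,.219,.10),.035,.25,70),((.5548,.219,.019),.035,.25,70)])
E
```

```text
15 [[[-0.0065, -0.0065, -0.009], [-0.069, -0.049, -0.117], 70], [[-0.0062, -0.0065, -0.0091], [-0.07, -0.05, -0.118], 70], [[-0.0058, -0.0067, -0.0093], [-0.069, -0.049, -0.117], 70], [[-0.0056, -0.0066, -0.0095], [-0.07, -0.049, -0.118], 70], [[-0.0052, -0.0067, -0.0096], [-0.069, -0.05, -0.117], 70], [[-0.0049, -0.0065, -0.0099], [-0.069, -0.049, -0.118], 70], [[-0.0047, -0.0064, -0.0101], [-0.07, -0.049, -0.117], 70], [[-0.0044, -0.0063, -0.0103], [-0.069, -0.05, -0.118], 70], [[-0.0042, -0.006, -0.0105], [-0.07, -0.049, -0.117], 70], [[-0.0041, -0.0058, -0.0107], [-0.069, -0.049, -0.118], 70], [[-0.0524, -0.002, 0.0216], [0.0, 0.083, 0.0], 70], [[-0.054, -0.002, 0.0171], [0.0, 0.083, 0.0], 70], [[-0.0553, -0.002, 0.0127], [0.0, 0.084, 0.0], 70], [[-0.01, 0.0, 0.0392], [0.0, 0.0, 0.0], 70], [[-0.01, 0.0, 0.0392], [0.0, 0.0, 0.0], 70]]
```

{"method": "apply_moves", "body": {
  "moves": [
    [[-0.0065,-0.0065,-0.009],[-0.069,-0.049,-0.117],70],
    [[-0.0062,-0.0065,-0.0091],[-0.07,-0.05,-0.118],70],
    [[-0.0058,-0.0067,-0.0093],[-0.069,-0.049,-0.117],70],
    [[-0.0056,-0.0066,-0.0095],[-0.07,-0.049,-0.118],70],
    [[-0.0052,-0.0067,-0.0096],[-0.069,-0.05,-0.117],70],
    [[-0.0049,-0.0065,-0.0099],[-0.069,-0.049,-0.118],70],
    [[-0.0047,-0.0064,-0.0101],[-0.07,-0.049,-0.117],70],
    [[-0.0044,-0.0063,-0.0103],[-0.069,-0.05,-0.118],70],
    [[-0.0042,-0.006,-0.0105],[-0.07,-0.049,-0.117],70],
    [[-0.0041,-0.0058,-0.0107],[-0.069,-0.049,-0.118],70]
  ]
}}

```text
time: 4.32
tcp_pos: [0.5516, 0.0994, 0.3138]
tcp_rot: [-0.001, 0.713, -0.701, 0.006]
wrist_force: [0.8, -0.9, 0.2]
width: 0.0597
gripper_force: 0.0
```

{"method": "apply_moves", "body": {
  "moves": [
    [[-0.0524,-0.002,0.0216],[0.0,0.083,0.0],70],
    [[-0.054,-0.002,0.0171],[0.0,0.083,0.0],70],
    [[-0.0553,-0.002,0.0127],[0.0,0.084,0.0],70],
    [[0,0,0],[0,0,0],70],
    [[0,0,0],[0,0,0],70]
  ]
}}

```text
time: 4.95
tcp_pos: [0.5563, 0.2553, 0.2455]
tcp_rot: [0.088, 0.705, -0.697, 0.096]
wrist_force: [-0.2, 0.5, -0.4]
width: 0.0596
gripper_force: 0.0
```

```bash
python3 - <<'E'
from plan import *
p,R=cur();print(p,R.as_matrix().round(3).tolist(),pose((.5548,.219,.10),.035,.25)[0],robot.get_obs()["joints"].round(2))
c,i=snap("wrist");np.save("w2.npy",c,allow_pickle=True)
cv2.imwrite("pics/w2.png",cv2.resize(i,(800,600),interpolation=cv2.INTER_CUBIC))
E
```

```text
[0.55633693 0.25529875 0.24552665] [[0.01, -1.0, 0.013], [-0.966, -0.013, -0.258], [0.258, -0.01, -0.966]] [0.55345811 0.25732413 0.25018143] [ 0.81  0.44 -0.38  0.23 -0.95 -0.95]
```

View pics/w2.png

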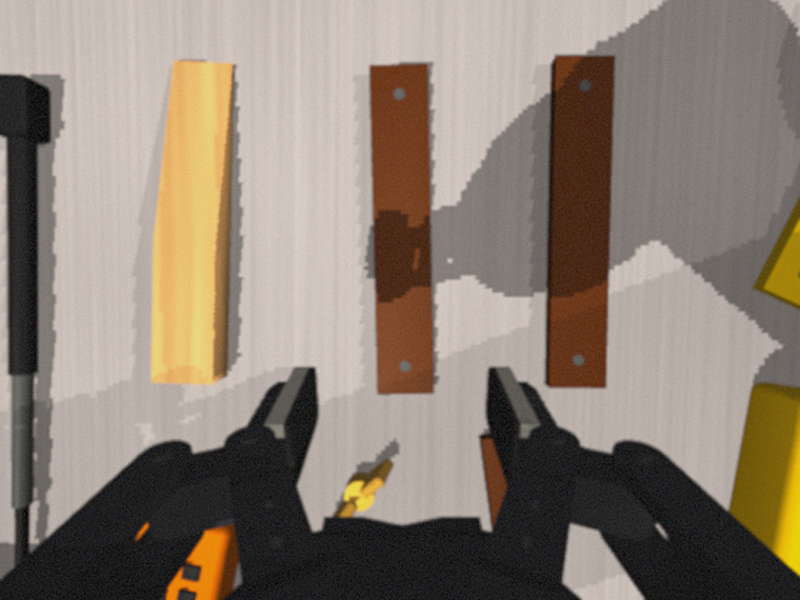

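The three near pieces are seen from above: packer A from (400,65) to (405,392), packer B from (584,57) to (576,386), and the wedge with its thin end up from (204,62) to (187,382). The fingers are off slightly, so I measure and correct.

```bash
python3 - <<'E'
from plan import *
c=np.load("w2.npy",allow_pickle=True).item()
for n,p,z in(("A",[(371,66),(430,64),(433,392),(378,393)],.008),("B",[(553,57),(614,57),(605,386),(547,385)],.008)):
    q=onz(c,np.array(p)*.7,z)[:,:2];d=(q[0]+q[1]-q[2]-q[3])/2;print(n,q.mean(0).round(4),"a",np.arctan2(d[0],-d[1]).round(3),"L",np.linalg.norm(d).round(4),"end",((q[2]+q[3])/2).round(4))
t=onz(c,np.array([(151,382),(222,383)])*.7,.02)[:,:2].mean(0);s=onz(c,np.array([(173,60),(234,63)])*.7,.003)[:,:2].mean(0);d=s-t;print("W",t,s,np.arctan2(d[0],-d[1]),np.linalg.norm(d))
q=(t*0);
E
```

```text
A [0.5597 0.1487] a 0.028 L 0.1688 end [0.5574 0.233 ]
B [0.4688 0.1439] a 0.011 L 0.1679 end [0.4678 0.2278]
W [0.66723277 0.22623549] [0.66470377 0.06141513] -0.015342753868316805 0.16483976178267318
```

```bash
python3 - <<'E'
from plan import *
plan([((.5578,.219,.06),.028,.25,70,2),((.5578,.219,.019),.028,.25,70,2)])
E
```

```text
4 [[[-0.0059, 0.0001, 0.0169], [-0.003, -0.005, -0.009], 70], [[-0.0059, 0.0, 0.0169], [-0.003, -0.006, -0.009], 70], [[-0.0051, 0.0, 0.0198], [0.0, 0.0, 0.0], 70], [[-0.005, 0.0, 0.0199], [0.0, 0.0, 0.0], 70]]
```

{"method": "apply_moves", "body": {
  "moves": [
    [[-0.0059,0,0.0169],[-0.003,-0.005,-0.009],70],
    [[-0.0059,0,0.0169],[-0.003,-0.006,-0.009],70],
    [[-0.0051,0,0.0198],[0,0,0],70],
    [[-0.005,0,0.0199],[0,0,0],70],
    [[0,0,0],[0,0,0],70],
    [[0,0,0],[0,0,0],70]
  ],
  "force": 40
}}

```text
time: 5.75
tcp_pos: [0.557, 0.2565, 0.167]
tcp_rot: [0.089, 0.711, -0.692, 0.09]
wrist_force: [-0.3, 0.3, -0.3]
width: 0.0599
gripper_force: 0.0
```

```bash
python3 - <<'E'
from plan import *
p,R=cur();print(p+R.as_matrix()[:,2]*.155,robot.get_obs()["wrist_force"])
E
```

```text
[0.55772169 0.21771377 0.01692433] [-0.28870419  0.32233064 -0.27009081]
```

{"method": "apply_moves", "body": {
  "moves": [
    [[0,0,0],[0,0,0],0],
    [[0,0,0],[0,0,0],0],
    [[0,0,0],[0,0,0],0],
    [[0,0,0],[0,0,0],0],
    [[0,0,0],[0,0,0],0],
    [[0,0,0],[0,0,0],0]
  ],
  "force": 40
}}

```text
time: 6.5
tcp_pos: [0.5579, 0.2575, 0.1695]
tcp_rot: [0.087, 0.711, -0.692, 0.09]
wrist_force: [1.4, -1.3, 9.3]
width: 0.0288
gripper_force: 43.4
```

```bash
python3 - <<'E'
from plan import *
e=plan([((.5578,.219,.06),.028,.25,0,2),((*bk(-.3615,.01),.06),A0,.25,0),((*bk(-.3615,.01),.0215),A0,.25,0,2)])
E
```

```text
8 [[[0.0051, 0.0005, -0.0197], [-0.001, 0.0, 0.0], 0], [[0.0051, 0.0006, -0.0197], [-0.001, -0.001, 0.0], 0], [[0.0459, 0.014, 0.0117], [0.007, 0.0, -0.028], 0], [[0.0456, 0.0154, 0.0117], [0.007, 0.0, -0.028], 0], [[0.045, 0.0167, 0.0115], [0.008, 0.0, -0.028], 0], [[0.0446, 0.0181, 0.0114], [0.007, 0.0, -0.028], 0], [[-0.0047, 0.0, 0.0186], [0.0, 0.0, 0.0], 0], [[-0.0048, 0.0, 0.0187], [0.0, 0.0, 0.0], 0]]
```

{"method": "apply_moves", "body": {
  "moves": [
    [[0.0051,0.0005,-0.0197],[-0.001,0,0],0],
    [[0.0051,0.0006,-0.0197],[-0.001,-0.001,0],0],
    [[0.0459,0.014,0.0117],[0.007,0,-0.028],0],
    [[0.0456,0.0154,0.0117],[0.007,0,-0.028],0],
    [[0.045,0.0167,0.0115],[0.008,0,-0.028],0],
    [[0.0446,0.0181,0.0114],[0.007,0,-0.028],0],
    [[0,0,0],[0,0,0],0],
    [[0,0,0],[0,0,0],0],
    [[0,0,0],[0,0,0],0]
  ]
}}

```text
time: 7.62
tcp_pos: [0.5056, 0.0667, 0.2089]
tcp_rot: [0.082, 0.75, -0.65, 0.094]
wrist_force: [0.4, 0.3, 0.1]
width: 0.0287
gripper_force: 39.8
```

```bash
python3 - <<'E'
from plan import *
p,R=cur();print(p+R.as_matrix()[:,2]*.155,robot.get_obs()["wrist_force"],bk(-.3615,.01))
c,i=snap("wrist");np.save("w3.npy",c,allow_pickle=True)
cv2.imwrite("pics/w3.png",cv2.resize(i,(800,600),interpolation=cv2.INTER_CUBIC))
e=plan([((*bk(-.3615,.01),.0215),A0,.25,0,3)])
e=plan([((*bk(-.3615,.01),.0215),A0,.25,0,1),((*bk(-.20,.01),.0205),A0,.25,0,7)],e)
E
```

```text
[0.51083907 0.02869298 0.0587483 ] [0.42087624 0.27814498 0.06731087] [0.51137943 0.02823527]
3 [[[-0.0029, -0.0001, 0.012], [0.001, 0.0, 0.0], 0], [[-0.0028, -0.0001, 0.0121], [0.0, 0.0, 0.001], 0], [[-0.0029, -0.0002, 0.012], [0.001, -0.001, 0.0], 0]]
8 [[[0.0, 0.0, 0.0], [0.0, 0.0, 0.0], 0], [[0.0223, 0.0, 0.0058], [0.0, 0.0, 0.0], 0], [[0.0223, 0.0, 0.0059], [0.0, 0.0, 0.0], 0], [[0.0224, 0.0, 0.0058], [0.0, 0.0, 0.0], 0], [[0.0223, 0.0, 0.0059], [0.0, 0.0, 0.0], 0], [[0.0223, 0.0, 0.0058], [0.0, 0.0, 0.0], 0], [[0.0223, 0.0, 0.0058], [0.0, 0.0, 0.0], 0], [[0.0223, 0.0, 0.0059], [0.0, 0.0, 0.0], 0]]
```

View pics/w3.png

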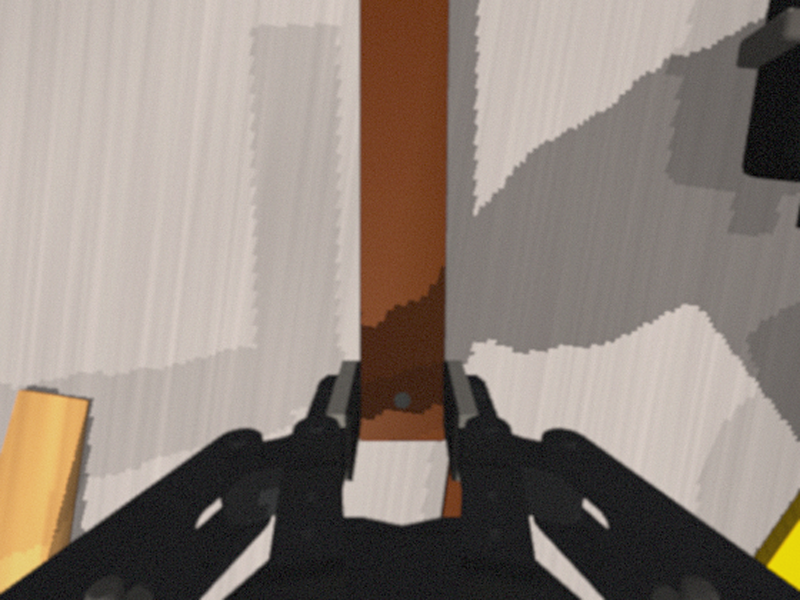

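The packer is held straight by its outer end (grip at (402,400)), with the hand mic well to the right. I lower and slide it in.

{"method": "apply_moves", "body": {
  "moves": [
    [[-0.0029,-0.0001,0.012],[0.001,0,0],0],
    [[-0.0028,-0.0001,0.0121],[0,0,0.001],0],
    [[-0.0029,-0.0002,0.012],[0.001,-0.001,0],0],
    [[0,0,0],[0,0,0],0],
    [[0.0223,0,0.0058],[0,0,0],0],
    [[0.0223,0,0.0058],[0,0,0],0],
    [[0.0223,0,0.0058],[0,0,0],0],
    [[0.0223,0,0.0058],[0,0,0],0],
    [[0.0223,0,0.0058],[0,0,0],0],
    [[0.0223,0,0.0058],[0,0,0],0],
    [[0.0223,0,0.0058],[0,0,0],0],
    [[0,0,0],[0,0,0],0]
  ]
}}

```text
time: 9.18
tcp_pos: [0.528, -0.0956, 0.1702]
tcp_rot: [0.082, 0.749, -0.651, 0.094]
wrist_force: [0.5, -0.1, -0.5]
width: 0.0285
gripper_force: 39.8
```

```bash
cat >> plan.py <<'E'
def st():
    p,R=cur();o=robot.get_obs();g=p+R.as_matrix()[:,2]*.155;d=g[:2]-B
    u=np.array([np.sin(A0),-np.cos(A0)]);v=np.array([np.cos(A0),np.sin(A0)]);x=R.as_matrix()[:,0]
    print("t",round(o["time"],2),"G",g.round(4),"xb",(d@u).round(4),"yb",(d@v).round(4),"yaw",np.arctan2(x[0],-x[1]).round(3),"tilt",np.arcsin(x[2]).round(3),"F",o["wrist_force"].round(1),"w",round(o["width"],4),"gf",round(o["gripper_force"],1))
E
python3 -c "from plan import *;st()"
```

```text
t 9.18 G [ 0.5331 -0.1335  0.0201] xb -0.1983 yb 0.0084 yaw 0.14 tilt 0.25 F [ 0.5 -0.1 -0.5] w 0.0285 gf 39.8
```

{"method": "apply_moves", "body": {
  "moves": [
    [[0.0029,0,0.0007],[0,0,0],0],
    [[0.0029,0,0.0007],[0,0,0],0],
    [[0.0029,0,0.0007],[0,0,0],0],
    [[0.0029,0,0.0007],[0,0,0],0],
    [[0,0,0],[0,0,0],0]
  ]
}}

```text
time: 9.8
tcp_pos: [0.53, -0.1062, 0.1711]
tcp_rot: [0.082, 0.75, -0.65, 0.094]
wrist_force: [-0.4, 0.7, -1.8]
width: 0.0285
gripper_force: 39.8
```

{"method": "apply_moves", "body": {
  "moves": [
    [[0.0019,0,0.0005],[0,0,0],0],
    [[0.0019,0,0.0005],[0,0,0],0],
    [[0,0,0],[0,0,0],0]
  ]
}}

```text
time: 10.18
tcp_pos: [0.5306, -0.1102, 0.171]
tcp_rot: [0.082, 0.75, -0.65, 0.094]
wrist_force: [0.3, 0.0, -0.8]
width: 0.0288
gripper_force: 39.8
```

{"method": "apply_moves", "body": {
  "moves": [
    [[0.0019,0,0.0005],[0,0,0],0],
    [[0.0019,0,0.0005],[0,0,0],0],
    [[0,0,0],[0,0,0],0]
  ]
}}

```text
time: 10.55
tcp_pos: [0.5312, -0.1121, 0.1705]
tcp_rot: [0.08, 0.75, -0.65, 0.094]
wrist_force: [-5.5, 19.8, 0.2]
width: 0.0286
gripper_force: 40.4
```

```bash
python3 -c "from plan import *;st()"
```

```text
t 10.55 G [ 0.537  -0.1496  0.0202] xb -0.1818 yb 0.01 yaw 0.143 tilt 0.247 F [-5.5 19.8  0.2] w 0.0286 gf 40.4
```

Butted home: 20 N at xb = -0.182. I release it and fetch packer B.

```bash
python3 - <<'E'
from plan import *
e=plan([((*bk(-.19,.01),.09),A0,.25,70,2),((.468,.2138,.09),.011,.25,70),((.468,.2138,.05),.011,.25,70,1)])
E
```

```text
10 [[[0.0043, -0.0002, -0.0349], [-0.001, 0.001, 0.0], 70], [[0.0044, -0.0003, -0.0348], [-0.001, 0.002, 0.0], 70], [[-0.05, 0.0016, -0.0128], [-0.005, 0.0, 0.018], 70], [[-0.0499, 0.0026, -0.0127], [-0.004, 0.0, 0.019], 70], [[-0.0499, 0.0036, -0.0128], [-0.005, 0.0, 0.018], 70], [[-0.0498, 0.0045, -0.0127], [-0.005, 0.0, 0.018], 70], [[-0.0497, 0.0055, -0.0127], [-0.005, 0.0, 0.019], 70], [[-0.0496, 0.0065, -0.0126], [-0.004, 0.0, 0.018], 70], [[-0.0494, 0.0074, -0.0127], [-0.005, 0.0, 0.018], 70], [[-0.0099, 0.0, 0.0388], [0.0, 0.0, 0.0], 70]]
```

{"method": "apply_moves", "body": {
  "moves": [
    [[0,0,0],[0,0,0],70],
    [[0,0,0],[0,0,0],70],
    [[0,0,0],[0,0,0],70],
    [[0,0,0],[0,0,0],70]
  ]
}}

```text
time: 11.05
tcp_pos: [0.5311, -0.1141, 0.171]
tcp_rot: [0.082, 0.75, -0.65, 0.094]
wrist_force: [0.8, 0.4, 0.4]
width: 0.0599
gripper_force: 0.0
```

{"method": "apply_moves", "body": {
  "moves": [
    [[0.0043,-0.0002,-0.0349],[-0.001,0.001,0],70],
    [[0.0044,-0.0003,-0.0348],[-0.001,0.002,0],70],
    [[-0.05,0.0016,-0.0128],[-0.005,0,0.018],70],
    [[-0.0499,0.0026,-0.0127],[-0.004,0,0.019],70],
    [[-0.0499,0.0036,-0.0128],[-0.005,0,0.018],70],
    [[-0.0498,0.0045,-0.0127],[-0.005,0,0.018],70],
    [[-0.0497,0.0055,-0.0127],[-0.005,0,0.019],70],
    [[-0.0496,0.0065,-0.0126],[-0.004,0,0.018],70],
    [[-0.0494,0.0074,-0.0127],[-0.005,0,0.018],70],
    [[-0.0099,0,0.0388],[0,0,0],70],
    [[0,0,0],[0,0,0],70],
    [[0,0,0],[0,0,0],70]
  ]
}}

```text
time: 12.55
tcp_pos: [0.4685, 0.2501, 0.2003]
tcp_rot: [0.09, 0.705, -0.698, 0.089]
wrist_force: [-0.3, 0.0, 0.2]
width: 0.0597
gripper_force: 0.0
```

```bash
python3 - <<'E'
from plan import *
st();plan([((.468,.2138,.019),.011,.25,70,3)])
c,i=snap("top");cv2.imwrite("pics/t3.png",cv2.resize(i[120:260,200:400],(800,560),interpolation=cv2.INTER_CUBIC))
E
```

```text
t 12.55 G [0.4685 0.2112 0.0503] xb -0.5487 yb -0.0064 yaw 0.01 tilt 0.254 F [-0.3  0.   0.2] w 0.0597 gf 0.0
3 [[[-0.0033, 0.0003, 0.0099], [0.001, -0.001, 0.0], 70], [[-0.0032, 0.0003, 0.0099], [0.001, -0.002, -0.001], 70], [[-0.0033, 0.0003, 0.0099], [0.001, -0.001, 0.0], 70]]
```

View pics/t3.png

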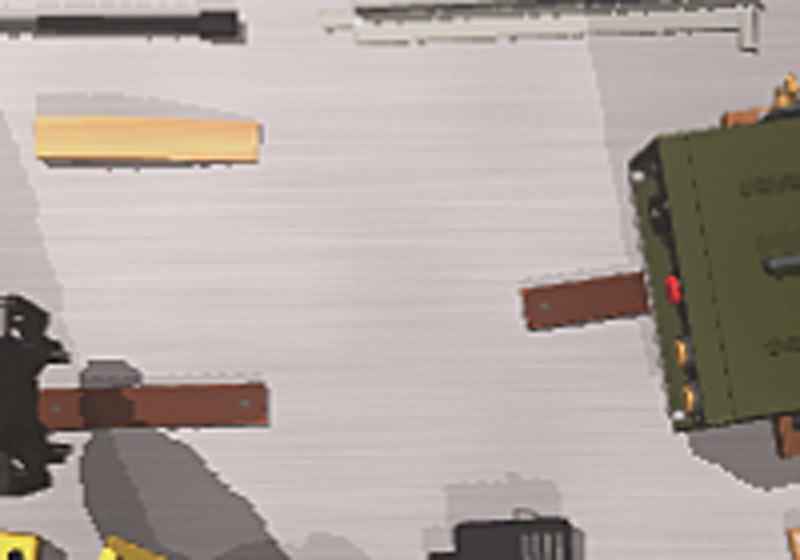

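Packer A is seated straight, with its outer end at (523,308) and about 90 mm showing. Packer B lies between the open fingers.

{"method": "apply_moves", "body": {
  "moves": [
    [[-0.0033,0.0003,0.0099],[0.001,-0.001,0],70],
    [[-0.0032,0.0003,0.0099],[0.001,-0.002,-0.001],70],
    [[-0.0033,0.0003,0.0099],[0.001,-0.001,0],70],
    [[0,0,0],[0,0,0],70],
    [[0,0,0],[0,0,0],0],
    [[0,0,0],[0,0,0],0],
    [[0,0,0],[0,0,0],0],
    [[0,0,0],[0,0,0],0],
    [[0,0,0],[0,0,0],0],
    [[0,0,0],[0,0,0],0]
  ],
  "force": 40
}}

```text
time: 13.85
tcp_pos: [0.4676, 0.253, 0.1696]
tcp_rot: [0.086, 0.706, -0.698, 0.089]
wrist_force: [0.2, -0.5, 5.8]
width: 0.0288
gripper_force: 41.8
```

```bash
python3 - <<'E'
from plan import *
st()
e=plan([((.468,.2138,.07),.011,.25,0,2),((*bk(-.3615,.01),.07),A0,.25,0)])
E
```

```text
t 13.85 G [0.4684 0.2149 0.0193] xb -0.5524 yb -0.006 yaw 0.011 tilt 0.248 F [ 0.2 -0.5  5.8] w 0.0288 gf 41.8
6 [[[0.0066, 0.0, -0.0244], [-0.001, 0.001, 0.0], 0], [[0.0067, 0.0, -0.0244], [-0.001, 0.001, 0.0], 0], [[0.0451, -0.0091, 0.0115], [0.008, 0.0, -0.032], 0], [[0.0454, -0.0075, 0.0116], [0.008, 0.0, -0.032], 0], [[0.0457, -0.0059, 0.0117], [0.009, 0.0, -0.032], 0], [[0.0457, -0.0044, 0.0117], [0.008, 0.0, -0.032], 0]]
```

{"method": "apply_moves", "body": {
  "moves": [
    [[0.0066,0,-0.0244],[-0.001,0.001,0],0],
    [[0.0067,0,-0.0244],[-0.001,0.001,0],0],
    [[0.0451,-0.0091,0.0115],[0.008,0,-0.032],0],
    [[0.0454,-0.0075,0.0116],[0.008,0,-0.032],0],
    [[0.0457,-0.0059,0.0117],[0.009,0,-0.032],0],
    [[0.0457,-0.0044,0.0117],[0.008,0,-0.032],0],
    [[0,0,0],[0,0,0],0],
    [[0,0,0],[0,0,0],0]
  ]
}}

```text
time: 14.85
tcp_pos: [0.5057, 0.0659, 0.2195]
tcp_rot: [0.082, 0.75, -0.65, 0.094]
wrist_force: [-0.3, -0.0, -0.3]
width: 0.0283
gripper_force: 39.9
```

```bash
python3 - <<'E'
from plan import *
st()
e=plan([((*bk(-.3615,.009),.0295),A0,.25,0,3),((*bk(-.2,.009),.0295),A0,.25,0,8)])
E
```

```text
t 14.85 G [0.5111 0.0278 0.0694] xb -0.3612 yb 0.0097 yaw 0.142 tilt 0.251 F [-0.3 -0.  -0.3] w 0.0283 gf 39.9
11 [[[-0.0034, 0.0002, 0.0128], [0.0, 0.0, 0.0], 0], [[-0.0034, 0.0003, 0.0129], [0.0, 0.0, -0.001], 0], [[-0.0033, 0.0002, 0.0128], [0.001, -0.001, 0.0], 0], [[0.0196, 0.0, 0.005], [0.0, 0.0, 0.0], 0], [[0.0195, 0.0, 0.005], [0.0, 0.0, 0.0], 0], [[0.0196, 0.0, 0.005], [0.0, 0.0, 0.0], 0], [[0.0195, 0.0, 0.005], [0.0, 0.0, 0.0], 0], [[0.0196, 0.0, 0.005], [0.0, 0.0, 0.0], 0], [[0.0195, 0.0, 0.0049], [0.0, 0.0, 0.0], 0], [[0.0196, 0.0, 0.005], [0.0, 0.0, 0.0], 0], [[0.0196, 0.0, 0.005], [0.0, 0.0, 0.0], 0]]
```

{"method": "apply_moves", "body": {
  "moves": [
    [[-0.0034,0.0002,0.0128],[0,0,0],0],
    [[-0.0034,0.0003,0.0129],[0,0,-0.001],0],
    [[-0.0033,0.0002,0.0128],[0.001,-0.001,0],0],
    [[0.0196,0,0.005],[0,0,0],0],
    [[0.0195,0,0.005],[0,0,0],0],
    [[0.0196,0,0.005],[0,0,0],0],
    [[0.0195,0,0.005],[0,0,0],0],
    [[0.0098,0,0.0025],[0,0,0],0],
    [[0.0049,0,0.0012],[0,0,0],0],
    [[0,0,0],[0,0,0],0]
  ]
}}

```text
time: 16.1
tcp_pos: [0.5181, -0.029, 0.1787]
tcp_rot: [0.083, 0.75, -0.649, 0.094]
wrist_force: [-0.5, -0.2, -0.3]
width: -0.0
gripper_force: 0.0
```

{"method": "apply_moves", "body": {
  "moves": [
    [[0.0049,0,0.0012],[0,0,0],0],
    [[0.0049,0,0.0012],[0,0,0],0],
    [[0,0,0],[0,0,0],0]
  ]
}}

```text
time: 16.48
tcp_pos: [0.5198, -0.0393, 0.1795]
tcp_rot: [0.082, 0.75, -0.649, 0.094]
wrist_force: [-0.0, 0.6, 0.1]
width: -0.0002
gripper_force: 0.0
```

```bash
python3 -c "from plan import *;st()"
```

```text
t 16.48 G [ 0.5252 -0.0772  0.0293] xb -0.2551 yb 0.0087 yaw 0.144 tilt 0.25 F [-0.   0.6  0.1] w -0.0002 gf 0.0
```

The fingers are shut on nothing, so packer B slipped out. I back off upward and look.

{"method": "apply_moves", "body": {
  "moves": [
    [[-0.02,0,-0.045],[0,0,0],0],
    [[-0.025,0,-0.045],[0,0,0],0],
    [[-0.05,0,-0.015],[0,0,0],70],
    [[-0.03,0,-0.01],[0,0,0],70],
    [[0,0,0],[0,0,0],70],
    [[0,0,0],[0,0,0],70]
  ]
}}

```text
time: 17.23
tcp_pos: [0.4982, 0.109, 0.2598]
tcp_rot: [0.082, 0.75, -0.649, 0.094]
wrist_force: [-1.0, -0.8, -0.4]
width: 0.0597
gripper_force: 0.0
```

```bash
python3 - <<'E'
from plan import *
st()
c,i=snap("top");np.save("t4.npy",c,allow_pickle=True);w,j=snap("wrist");np.save("w4.npy",w,allow_pickle=True)
m=np.zeros((600,800,3),np.uint8);m[:300,:800]=cv2.resize(i[135:240,200:480],(800,300),interpolation=cv2.INTER_CUBIC)
m[300:,:400]=cv2.resize(j,(400,300),interpolation=cv2.INTER_AREA)
s,k=snap("scene");m[300:,400:]=cv2.resize(k[165:315,130:330],(400,300),interpolation=cv2.INTER_CUBIC)
cv2.imwrite("pics/m4.png",m);cv2.imwrite("pics/raw_w4.png",j)
E
```

```text
t 17.23 G [0.5036 0.071  0.1097] xb -0.4049 yb 0.0084 yaw 0.144 tilt 0.25 F [-1.  -0.8 -0.4] w 0.0597 gf 0.0
```

View pics/m4.png

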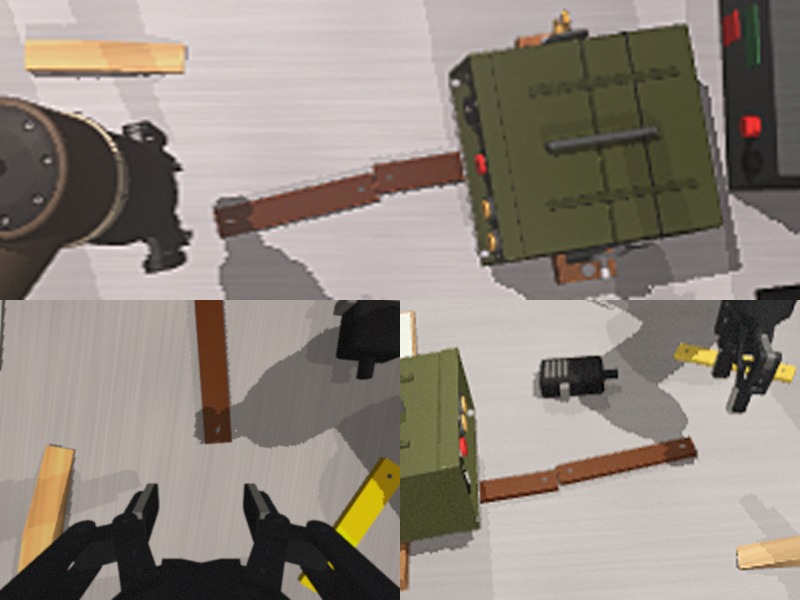

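B slipped against packer A's outer end (droop). It now lies in line with A, outer end at (230,222) in the top crop. A still looks home. I'll regrip B harder and carry it higher.

```bash
python3 - <<'E'
from plan import *
w=np.load("w4.npy",allow_pickle=True).item();t=np.load("t4.npy",allow_pickle=True).item()
q=onz(w,(np.array([(196,302),(222,302),(231,441),(203,443)])-[0,300])*1.4,.008)[:,:2]
d=(q[0]+q[1]-q[2]-q[3])/2;a=np.arctan2(d[0],-d[1]);e=(q[2]+q[3])/2;print("wr end",e,"a",a)
T=lambda p:np.array(p,float)*.35+[200,135]
r=onz(t,T([(215,208),(220,237),(380,202),(375,174)]),.008)[:,:2];d2=(r[2]+r[3]-r[0]-r[1])/2;print("top end",r[:2].mean(0),np.arctan2(d2[0],-d2[1]),np.linalg.norm(d2))
g=e+.014*np.array([np.sin(a),-np.cos(a)]);print("G",g)
plan([((*g,.06),a,.25,70,2),((*g,.019),a,.25,70,3)])
E
```

```text
wr end [0.49152482 0.0300236 ] a 0.20533916252728004
top end [0.48959395 0.02913851] 0.19574666512908442 0.16983213234909422
G [0.49437941 0.01631771]
5 [[[0.0191, 0.0097, 0.0305], [0.008, 0.0, -0.03], 70], [[0.0188, 0.0105, 0.0304], [0.008, 0.0, -0.03], 70], [[-0.0034, 0.0, 0.0132], [0.0, 0.0, 0.0], 70], [[-0.0033, 0.0, 0.0133], [0.0, 0.0, 0.0], 70], [[-0.0034, 0.0, 0.0132], [0.0, 0.0, 0.0], 70]]
```

{"method": "apply_moves", "body": {
  "moves": [
    [[0.0191,0.0097,0.0305],[0.008,0,-0.03],70],
    [[0.0188,0.0105,0.0304],[0.008,0,-0.03],70],
    [[-0.0034,0,0.0132],[0,0,0],70],
    [[-0.0033,0,0.0133],[0,0,0],70],
    [[-0.0034,0,0.0132],[0,0,0],70],
    [[0,0,0],[0,0,0],70],
    [[0,0,0],[0,0,0],0],
    [[0,0,0],[0,0,0],0],
    [[0,0,0],[0,0,0],0],
    [[0,0,0],[0,0,0],0],
    [[0,0,0],[0,0,0],0],
    [[0,0,0],[0,0,0],0]
  ],
  "force": 100
}}

```text
time: 18.88
tcp_pos: [0.487, 0.0548, 0.1705]
tcp_rot: [0.078, 0.77, -0.626, 0.097]
wrist_force: [-2.4, 0.1, 7.3]
width: 0.0262
gripper_force: 98.2
```

```bash
python3 - <<'E'
from plan import *
st()
a=.205;g=np.array([.4944,.0163])-.03*np.array([np.sin(a),-np.cos(a)])
e=plan([((*g,.05),a,.265,0,2),((*bk(-.37,.009),.05),A0,.265,0,2)])
E
```

```text
t 18.88 G [0.4951 0.0173 0.0203] xb -0.353 yb -0.0077 yaw 0.206 tilt 0.25 F [-2.4  0.1  7.3] w 0.0262 gf 98.2
4 [[[-0.0116, 0.0003, -0.018], [-0.001, 0.007, 0.0], 0], [[-0.0114, 0.0003, -0.0181], [-0.001, 0.008, 0.001], 0], [[0.0064, -0.0106, 0.0018], [-0.008, 0.0, 0.03], 0], [[0.0061, -0.0107, 0.0016], [-0.008, 0.0, 0.03], 0]]
```

{"method": "apply_moves", "body": {
  "moves": [
    [[-0.0116,0.0003,-0.018],[-0.001,0.007,0],0],
    [[-0.0114,0.0003,-0.0181],[-0.001,0.008,0.001],0],
    [[0.0064,-0.0106,0.0018],[-0.008,0,0.03],0],
    [[0.0061,-0.0107,0.0016],[-0.008,0,0.03],0],
    [[0,0,0],[0,0,0],0],
    [[0,0,0],[0,0,0],0]
  ]
}}

```text
time: 19.62
tcp_pos: [0.503, 0.0759, 0.198]
tcp_rot: [0.088, 0.749, -0.649, 0.099]
wrist_force: [-0.3, 0.1, -0.5]
width: 0.0259
gripper_force: 98.9
```

```bash
python3 - <<'E'
from plan import *
st()
e=plan([((*bk(-.37,.009),.0325),A0,.265,0,2),((*bk(-.36,.009),.0325),A0,.265,0,1),((*bk(-.20,.009),.0325),A0,.265,0,16)])
E
```

```text
t 19.62 G [0.5083 0.0355 0.0484] xb -0.3692 yb 0.008 yaw 0.142 tilt 0.265 F [-0.3  0.1 -0.5] w 0.0259 gf 98.9
19 [[[-0.0025, -0.0003, 0.0076], [0.001, 0.0, 0.0], 0], [[-0.0024, -0.0003, 0.0075], [0.002, 0.0, -0.001], 0], [[0.0096, 0.0, 0.0027], [0.0, 0.0, 0.0], 0], [[0.0097, 0.0, 0.0026], [0.0, 0.0, 0.0], 0], [[0.0096, 0.0, 0.0026], [0.0, 0.0, 0.0], 0], [[0.0097, 0.0, 0.0027], [0.0, 0.0, 0.0], 0], [[0.0096, 0.0, 0.0026], [0.0, 0.0, 0.0], 0], [[0.0097, 0.0, 0.0026], [0.0, 0.0, 0.0], 0], [[0.0096, 0.0, 0.0026], [0.0, 0.0, 0.0], 0], [[0.0097, 0.0, 0.0027], [0.0, 0.0, 0.0], 0], [[0.0096, 0.0, 0.0026], [0.0, 0.0, 0.0], 0], [[0.0097, 0.0, 0.0026], [0.0, 0.0, 0.0], 0], [[0.0096, 0.0, 0.0026], [0.0, 0.0, 0.0], 0], [[0.0097, 0.0, 0.0026], [0.0, 0.0, 0.0], 0], [[0.0096, 0.0, 0.0027], [0.0, 0.0, 0.0], 0], [[0.0097, 0.0, 0.0026], [0.0, 0.0, 0.0], 0], [[0.0096, 0.0001, 0.0026], [0.0, 0.0, 0.0], 0], [[0.0097, 0.0, 0.0026], [0.0, 0.0, 0.0], 0], [[0.0096, 0.0, 0.0027], [0.0, 0.0, 0.0], 0]]
```

{"method": "apply_moves", "body": {
  "moves": [
    [[-0.0025,-0.0003,0.0076],[0.001,0,0],0],
    [[-0.0024,-0.0003,0.0075],[0.002,0,-0.001],0],
    [[0.0096,0,0.0026],[0,0,0],0],
    [[0.0096,0,0.0026],[0,0,0],0],
    [[0.0096,0,0.0026],[0,0,0],0],
    [[0,0,0],[0,0,0],0]
  ]
}}

```text
time: 20.38
tcp_pos: [0.5078, 0.0469, 0.1828]
tcp_rot: [0.086, 0.749, -0.649, 0.1]
wrist_force: [-0.1, -0.2, -1.1]
width: 0.026
gripper_force: 98.9
```

```bash
python3 - <<'E'
from plan import *
st()
c,i=snap("scene");w,j=snap("wrist")
m=np.zeros((600,800,3),np.uint8);m[:]=cv2.resize(i[205:280,150:250],(800,600),interpolation=cv2.INTER_CUBIC)
cv2.imwrite("pics/s5.png",m)
E
```

```text
t 20.38 G [0.5138 0.0067 0.0332] xb -0.3399 yb 0.0094 yaw 0.142 tilt 0.265 F [-0.1 -0.2 -1.1] w 0.026 gf 98.9
```

View pics/s5.png

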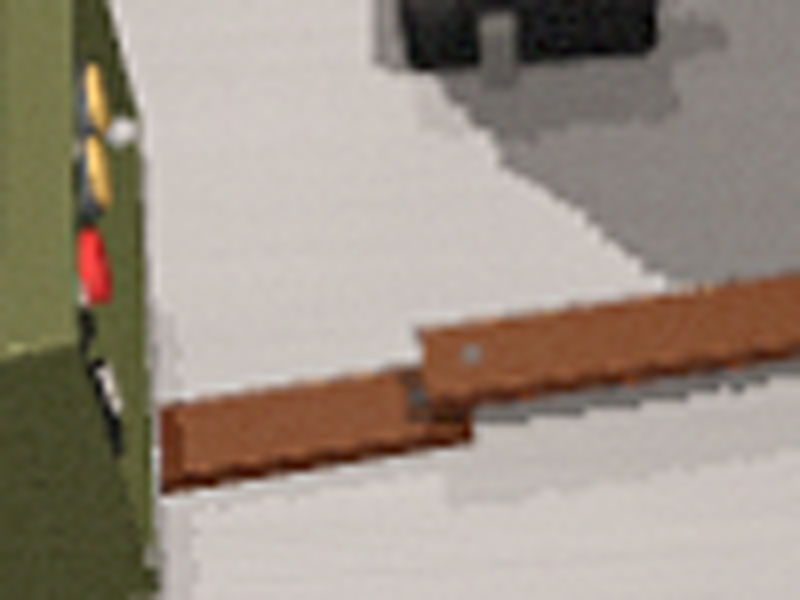

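B's front end (425,365) is above A's outer end (470,430) with a few mm of air. I lower 2 mm and advance.

{"method": "apply_moves", "body": {
  "moves": [
    [[0.0091,0,0.0046],[0,0,0],0],
    [[0.0096,0,0.0026],[0,0,0],0],
    [[0.0096,0,0.0026],[0,0,0],0],
    [[0.0096,0,0.0026],[0,0,0],0],
    [[0.0096,0,0.0026],[0,0,0],0],
    [[0.0096,0,0.0026],[0,0,0],0],
    [[0.0096,0,0.0026],[0,0,0],0],
    [[0,0,0],[0,0,0],0]
  ]
}}

```text
time: 21.48
tcp_pos: [0.5178, -0.0218, 0.1806]
tcp_rot: [0.086, 0.749, -0.649, 0.1]
wrist_force: [0.9, -0.1, -0.6]
width: 0.0261
gripper_force: 98.9
```

{"method": "apply_moves", "body": {
  "moves": [
    [[0.0048,0,0.0013],[0,0,0],0],
    [[0.0048,0,0.0013],[0,0,0],0],
    [[0.0048,0,0.0013],[0,0,0],0],
    [[0.0048,0,0.0013],[0,0,0],0],
    [[0,0,0],[0,0,0],0]
  ]
}}

```text
time: 22.1
tcp_pos: [0.5207, -0.0411, 0.1806]
tcp_rot: [0.086, 0.749, -0.649, 0.1]
wrist_force: [-0.4, 1.0, -0.4]
width: 0.026
gripper_force: 98.9
```

```bash
python3 -c "from plan import *;st()"
```

```text
t 22.1 G [ 0.5267 -0.0813  0.0311] xb -0.2509 yb 0.0096 yaw 0.143 tilt 0.265 F [-0.4  1.  -0.4] w 0.026 gf 98.9
```

{"method": "apply_moves", "body": {
  "moves": [
    [[0.0048,0,0.0013],[0,0,0],0],
    [[0.0048,0,0.0013],[0,0,0],0],
    [[0.0048,0,0.0013],[0,0,0],0],
    [[0.0048,0,0.0013],[0,0,0],0],
    [[0,0,0],[0,0,0],0]
  ]
}}

```text
time: 22.72
tcp_pos: [0.5236, -0.0609, 0.1807]
tcp_rot: [0.086, 0.749, -0.649, 0.1]
wrist_force: [0.9, 0.3, -0.3]
width: 0.0263
gripper_force: 98.9
```

{"method": "apply_moves", "body": {
  "moves": [
    [[0.0096,0,0.0026],[0,0,0],0],
    [[0.0096,0,0.0026],[0,0,0],0],
    [[0.0096,0,0.0026],[0,0,0],0],
    [[0.0048,0,0.0013],[0,0,0],0],
    [[0,0,0],[0,0,0],0]
  ]
}}

```text
time: 23.35
tcp_pos: [0.5286, -0.0954, 0.1807]
tcp_rot: [0.086, 0.749, -0.649, 0.1]
wrist_force: [1.6, 0.0, -0.7]
width: 0.0264
gripper_force: 98.9
```

```bash
python3 -c "from plan import *;st()"
```

```text
t 23.35 G [ 0.5346 -0.1355  0.0311] xb -0.1961 yb 0.0096 yaw 0.143 tilt 0.265 F [ 1.6  0.  -0.7] w 0.0264 gf 98.9
```

{"method": "apply_moves", "body": {
  "moves": [
    [[0.0023,0,0.0018],[0,-0.008,0],0],
    [[0.0023,0,0.0018],[0,-0.007,0],0],
    [[0.0029,0,0.0007],[0,0,0],0],
    [[0.0029,0,0.0007],[0,0,0],0],
    [[0,0,0],[0,0,0],0]
  ]
}}

```text
time: 23.98
tcp_pos: [0.5304, -0.1062, 0.1785]
tcp_rot: [0.081, 0.75, -0.649, 0.095]
wrist_force: [0.9, -1.1, 0.4]
width: 0.0264
gripper_force: 99.1
```

{"method": "apply_moves", "body": {
  "moves": [
    [[0.0019,0,0.0005],[0,0,0],0],
    [[0.0019,0,0.0005],[0,0,0],0],
    [[0,0,0],[0,0,0],0]
  ]
}}

```text
time: 24.35
tcp_pos: [0.5309, -0.1101, 0.1785]
tcp_rot: [0.081, 0.75, -0.649, 0.095]
wrist_force: [0.2, -0.4, 1.0]
width: 0.026
gripper_force: 99.2
```

```bash
python3 -c "from plan import *;st()"
```

```text
t 24.35 G [ 0.5367 -0.148   0.0284] xb -0.1834 yb 0.0099 yaw 0.144 tilt 0.25 F [ 0.2 -0.4  1. ] w 0.026 gf 99.2
```

{"method": "apply_moves", "body": {
  "moves": [
    [[0.0019,0,0.0005],[0,0,0],0],
    [[0.0019,0,0.0005],[0,0,0],0],
    [[0,0,0],[0,0,0],0]
  ]
}}

```text
time: 24.72
tcp_pos: [0.5312, -0.1117, 0.1786]
tcp_rot: [0.079, 0.751, -0.649, 0.095]
wrist_force: [-12.8, 28.0, 14.0]
width: 0.0262
gripper_force: 101.4
```

Butted at 28 N. Now back off the push, release, and go for the wedge.

```bash
python3 - <<'E'
from plan import *
st()
a=-.0153;g=(.6672+.025*np.sin(a),.2262-.025*np.cos(a));print(g)
e=plan([((*bk(-.19,.01),.10),A0,.25,70,2),((*g,.10),a,.25,70),((*g,.055),a,.25,70,1)])
E
```

```text
t 24.73 G [ 0.5373 -0.1493  0.0284] xb -0.1821 yb 0.0104 yaw 0.146 tilt 0.248 F [-12.8  28.   14. ] w 0.0262 gf 101.4
(np.float64(0.6668175149230628), np.float64(0.20120292606791906))
10 [[[0.0048, -0.0003, -0.0357], [-0.002, 0.001, 0.001], 70], [[0.0048, -0.0003, -0.0357], [-0.003, 0.001, 0.002], 70], [[-0.0443, -0.0263, -0.0113], [-0.006, 0.0, 0.022], 70], [[-0.0449, -0.0253, -0.0115], [-0.005, 0.0, 0.022], 70], [[-0.0454, -0.0243, -0.0115], [-0.006, 0.0, 0.022], 70], [[-0.046, -0.0232, -0.0118], [-0.005, 0.0, 0.021], 70], [[-0.0464, -0.0221, -0.0118], [-0.006, 0.0, 0.022], 70], [[-0.0469, -0.021, -0.012], [-0.005, 0.0, 0.022], 70], [[-0.0474, -0.02, -0.012], [-0.006, 0.0, 0.022], 70], [[-0.0111, 0.0, 0.0436], [0.0, 0.0, 0.0], 70]]
```

{"method": "apply_moves", "body": {
  "moves": [
    [[-0.0015,0,-0.0004],[0,0,0],0],
    [[0,0,0],[0,0,0],70],
    [[0,0,0],[0,0,0],70],
    [[0,0,0],[0,0,0],70],
    [[0,0,0],[0,0,0],70]
  ]
}}

```text
time: 25.35
tcp_pos: [0.5311, -0.1126, 0.1783]
tcp_rot: [0.081, 0.75, -0.649, 0.095]
wrist_force: [0.1, -0.0, 0.2]
width: 0.0597
gripper_force: 0.0
```

{"method": "apply_moves", "body": {
  "moves": [
    [[0.0048,-0.0003,-0.0357],[-0.002,0.001,0.001],70],
    [[0.0048,-0.0003,-0.0357],[-0.003,0.001,0.002],70],
    [[-0.0443,-0.0263,-0.0113],[-0.006,0,0.022],70],
    [[-0.0449,-0.0253,-0.0115],[-0.005,0,0.022],70],
    [[-0.0454,-0.0243,-0.0115],[-0.006,0,0.022],70],
    [[-0.046,-0.0232,-0.0118],[-0.005,0,0.021],70],
    [[-0.0464,-0.0221,-0.0118],[-0.006,0,0.022],70],
    [[-0.0469,-0.021,-0.012],[-0.005,0,0.022],70],
    [[-0.0474,-0.02,-0.012],[-0.006,0,0.022],70],
    [[-0.0111,0,0.0436],[0,0,0],70],
    [[0,0,0],[0,0,0],70],
    [[0,0,0],[0,0,0],70]
  ]
}}

```text
time: 26.85
tcp_pos: [0.6685, 0.2382, 0.2045]
tcp_rot: [-0.091, -0.695, 0.708, -0.088]
wrist_force: [-0.8, 0.2, -0.3]
width: 0.0598
gripper_force: 0.0
```

```bash
python3 - <<'E'
from plan import *
st();plan([((.6668,.2012,.0245),-.0153,.25,70,2)])
c,i=snap("wrist");t,k=snap("top");np.save("w6.npy",c,allow_pickle=True)
m=np.zeros((600,800,3),np.uint8);m[:300,:400]=cv2.resize(i,(400,300),interpolation=cv2.INTER_AREA)
m[:300,400:]=cv2.resize(k[155:245,310:430],(400,300),interpolation=cv2.INTER_CUBIC)
s,k=snap("scene");m[300:,:400]=cv2.resize(k[200:275,150:250],(400,300),interpolation=cv2.INTER_CUBIC)
m[300:,400:]=cv2.resize(k[220:320,250:383],(400,300),interpolation=cv2.INTER_CUBIC)
cv2.imwrite("pics/m6.png",m)
E
```

```text
t 26.85 G [0.6675 0.1994 0.0545] xb -0.5087 yb 0.1889 yaw -0.017 tilt 0.253 F [-0.8  0.2 -0.3] w 0.0598 gf 0.0
2 [[[-0.0044, 0.0005, 0.0143], [0.001, -0.002, -0.001], 70], [[-0.0043, 0.0006, 0.0143], [0.002, -0.001, -0.001], 70]]
```

View pics/m6.png

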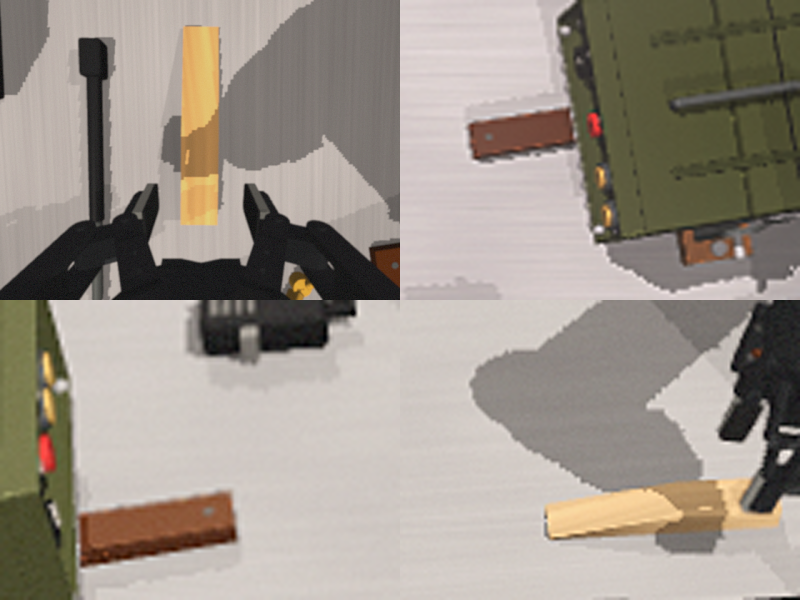

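Two packers are stacked flush and home (outer end at (235,510) lower left), and the wedge sits centred between the fingers.

{"method": "apply_moves", "body": {
  "moves": [
    [[-0.0044,0.0005,0.0143],[0.001,-0.002,-0.001],70],
    [[-0.0043,0.0006,0.0143],[0.002,-0.001,-0.001],70],
    [[0,0,0],[0,0,0],70],
    [[0,0,0],[0,0,0],0],
    [[0,0,0],[0,0,0],0],
    [[0,0,0],[0,0,0],0],
    [[0,0,0],[0,0,0],0],
    [[0,0,0],[0,0,0],0],
    [[0,0,0],[0,0,0],0]
  ],
  "force": 90
}}

```text
time: 28.12
tcp_pos: [0.6674, 0.2404, 0.1746]
tcp_rot: [-0.088, -0.696, 0.707, -0.088]
wrist_force: [-1.0, 0.8, 6.4]
width: 0.0278
gripper_force: 90.2
```

```bash
python3 - <<'E'
from plan import *
st()
g=bk(-.36,.0095)
plan([((.6668,.2012,.07),-.0153,.25,0,2),((*g,.07),A0,.25,0)])
E
```

```text
t 28.12 G [0.6671 0.2022 0.0243] xb -0.5115 yb 0.1889 yaw -0.015 tilt 0.249 F [-1.   0.8  6.4] w 0.0278 gf 90.2
7 [[[0.006, 0.0, -0.022], [-0.001, 0.001, 0.0], 0], [[0.0061, 0.0, -0.022], [0.0, 0.0, 0.0], 0], [[0.0344, 0.0318, 0.0088], [0.008, 0.0, -0.031], 0], [[0.0333, 0.033, 0.0085], [0.008, 0.0, -0.03], 0], [[0.0323, 0.034, 0.0082], [0.007, 0.0, -0.031], 0], [[0.0313, 0.035, 0.008], [0.008, 0.0, -0.03], 0], [[0.0302, 0.036, 0.0077], [0.008, 0.0, -0.031], 0]]
```

{"method": "apply_moves", "body": {
  "moves": [
    [[0.006,0,-0.022],[-0.001,0.001,0],0],
    [[0.0061,0,-0.022],[0,0.01,0],0],
    [[0.0344,0.0318,0.0088],[0.008,0,-0.031],0],
    [[0.0333,0.033,0.0085],[0.008,0,-0.03],0],
    [[0.0323,0.034,0.0082],[0.007,0,-0.031],0],
    [[0.0313,0.035,0.008],[0.008,0,-0.03],0],
    [[0.0302,0.036,0.0077],[0.008,0,-0.031],0],
    [[0,0,0],[0,0,0],0],
    [[0,0,0],[0,0,0],0]
  ]
}}

```text
time: 29.25
tcp_pos: [0.5058, 0.0646, 0.2218]
tcp_rot: [0.085, 0.749, -0.649, 0.097]
wrist_force: [0.1, -0.2, -0.1]
width: 0.0278
gripper_force: 89.6
```

```bash
python3 - <<'E'
from plan import *
st()
plan([((*bk(-.36,.0095),.0435),A0,.262,0,2),((*bk(-.31,.0095),.0435),A0,.262,0,3),((*bk(-.262,.0095),.0425),A0,.258,0,5)])
E
```

```text
t 29.25 G [0.5112 0.0251 0.072 ] xb -0.3585 yb 0.0093 yaw 0.143 tilt 0.26 F [ 0.1 -0.2 -0.1] w 0.0278 gf 89.6
10 [[[-0.0046, 0.0, 0.0136], [0.001, 0.001, 0.0], 0], [[-0.0046, 0.0001, 0.0136], [0.001, 0.001, 0.0], 0], [[0.0161, 0.0, 0.0043], [0.0, 0.0, 0.0], 0], [[0.0161, 0.0, 0.0043], [0.0, 0.0, 0.0], 0], [[0.0161, 0.0, 0.0043], [0.0, 0.0, 0.0], 0], [[0.0093, 0.0, 0.0027], [0.0, -0.001, 0.0], 0], [[0.0094, 0.0, 0.0026], [0.0, 0.0, 0.0], 0], [[0.0093, 0.0, 0.0027], [0.0, -0.001, 0.0], 0], [[0.0094, 0.0, 0.0027], [0.0, -0.001, 0.0], 0], [[0.0094, 0.0, 0.0026], [0.0, -0.001, 0.0], 0]]
```

{"method": "apply_moves", "body": {
  "moves": [
    [[-0.0046,0,0.0136],[0.001,0.001,0],0],
    [[-0.0046,0.0001,0.0136],[0.001,0.001,0],0],
    [[0.0161,0,0.0043],[0,0,0],0],
    [[0.0161,0,0.0043],[0,0,0],0],
    [[0.0161,0,0.0043],[0,0,0],0],
    [[0.0093,0,0.0027],[0,0,0],0],
    [[0.0094,0,0.0026],[0,0,0],0],
    [[0,0,0],[0,0,0],0]
  ]
}}

```text
time: 30.25
tcp_pos: [0.5149, -0.0031, 0.1928]
tcp_rot: [0.086, 0.749, -0.65, 0.099]
wrist_force: [0.1, -0.3, -1.1]
width: 0.0276
gripper_force: 89.6
```

{"method": "apply_moves", "body": {
  "moves": [
    [[-0.0002,0,0.001],[0,-0.003,0],0],
    [[-0.0002,0,0.001],[0,-0.003,0],0],
    [[0,0,0],[0,0,0],0]
  ]
}}

```text
time: 30.62
tcp_pos: [0.5149, -0.0023, 0.1905]
tcp_rot: [0.084, 0.75, -0.649, 0.096]
wrist_force: [-0.6, -0.3, -0.6]
width: 0.0278
gripper_force: 89.6
```

```bash
python3 -c "from plan import *;st()"
```

```text
t 30.62 G [ 0.5204 -0.0411  0.0406] xb -0.2915 yb 0.009 yaw 0.144 tilt 0.256 F [-0.6 -0.3 -0.6] w 0.0278 gf 89.6
```

{"method": "apply_moves", "body": {
  "moves": [
    [[0.0097,0,0.0026],[0,-0.002,0],0],
    [[0.0097,0,0.0026],[0,-0.002,0],0],
    [[0.0097,0,0.0026],[0,0,0],0],
    [[0.0097,0,0.0026],[0,0,0],0],
    [[0.0048,0,0.0013],[0,0,0],0],
    [[0.0048,0,0.0013],[0,0,0],0],
    [[0,0,0],[0,0,0],0]
  ]
}}

```text
time: 31.5
tcp_pos: [0.5221, -0.0525, 0.1902]
tcp_rot: [0.083, 0.75, -0.65, 0.095]
wrist_force: [0.8, -1.0, -0.3]
width: 0.0278
gripper_force: 89.6
```

```bash
python3 -c "from plan import *;st()"
```

```text
t 31.5 G [ 0.5275 -0.0908  0.0401] xb -0.2414 yb 0.009 yaw 0.143 tilt 0.252 F [ 0.8 -1.  -0.3] w 0.0278 gf 89.6
```

{"method": "apply_moves", "body": {
  "moves": [
    [[0.0039,0,0.001],[0,0,0],0],
    [[0.0039,0,0.001],[0,0,0],0],
    [[0.0039,0,0.001],[0,0,0],0],
    [[0.0039,0,0.001],[0,0,0],0],
    [[0,0,0],[0,0,0],0]
  ]
}}

```text
time: 32.12
tcp_pos: [0.5244, -0.0685, 0.1902]
tcp_rot: [0.083, 0.75, -0.65, 0.095]
wrist_force: [1.1, -1.2, 0.7]
width: 0.0277
gripper_force: 89.7
```

{"method": "apply_moves", "body": {
  "moves": [
    [[0.0029,0,0.0007],[0,0,0],0],
    [[0.0029,0,0.0007],[0,0,0],0],
    [[0,0,0],[0,0,0],0]
  ]
}}

```text
time: 32.5
tcp_pos: [0.5252, -0.0742, 0.1903]
tcp_rot: [0.083, 0.75, -0.65, 0.095]
wrist_force: [1.8, 0.2, 0.8]
width: 0.0278
gripper_force: 89.8
```

{"method": "apply_moves", "body": {
  "moves": [
    [[0.0019,0,0.0005],[0,0,0],0],
    [[0.0019,0,0.0005],[0,0,0],0],
    [[0,0,0],[0,0,0],0]
  ]
}}

```text
time: 32.88
tcp_pos: [0.5259, -0.078, 0.1903]
tcp_rot: [0.082, 0.75, -0.65, 0.095]
wrist_force: [1.5, -0.5, 1.7]
width: 0.0281
gripper_force: 89.8
```

```bash
python3 -c "from plan import *;st()"
```

```text
t 32.88 G [ 0.5313 -0.1163  0.0402] xb -0.2156 yb 0.0091 yaw 0.143 tilt 0.252 F [ 1.5 -0.5  1.7] w 0.0281 gf 89.8
```

{"method": "apply_moves", "body": {
  "moves": [
    [[0.0019,0,0.0005],[0,0,0],0],
    [[0,0,0],[0,0,0],0]
  ]
}}

```text
time: 33.12
tcp_pos: [0.5261, -0.0799, 0.1903]
tcp_rot: [0.082, 0.75, -0.65, 0.095]
wrist_force: [1.1, 0.4, 1.4]
width: 0.0273
gripper_force: 89.9
```

{"method": "apply_moves", "body": {
  "moves": [
    [[0.0015,0,0.0004],[0,0,0],0],
    [[0,0,0],[0,0,0],0]
  ]
}}

```text
time: 33.38
tcp_pos: [0.5264, -0.0814, 0.1903]
tcp_rot: [0.082, 0.75, -0.65, 0.095]
wrist_force: [1.0, 0.7, 3.0]
width: 0.0276
gripper_force: 90.0
```

{"method": "apply_moves", "body": {
  "moves": [
    [[0.0015,0,0.0004],[0,0,0],0],
    [[0,0,0],[0,0,0],0]
  ]
}}

```text
time: 33.62
tcp_pos: [0.5266, -0.0829, 0.1903]
tcp_rot: [0.082, 0.75, -0.649, 0.095]
wrist_force: [0.8, 1.5, 3.2]
width: 0.0281
gripper_force: 90.1
```

{"method": "apply_moves", "body": {
  "moves": [
    [[0.0015,0,0.0004],[0,0,0],0],
    [[0,0,0],[0,0,0],0]
  ]
}}

```text
time: 33.88
tcp_pos: [0.5268, -0.0844, 0.1903]
tcp_rot: [0.082, 0.75, -0.649, 0.095]
wrist_force: [0.7, 2.7, 4.6]
width: 0.0276
gripper_force: 90.2
```

{"method": "apply_moves", "body": {
  "moves": [
    [[0.0015,0,0.0004],[0,0,0],0],
    [[0,0,0],[0,0,0],0]
  ]
}}

```text
time: 34.12
tcp_pos: [0.5271, -0.086, 0.1903]
tcp_rot: [0.082, 0.75, -0.65, 0.095]
wrist_force: [1.7, 1.9, 4.2]
width: 0.0278
gripper_force: 90.3
```

```bash
python3 -c "from plan import *;st()"
```

```text
t 34.12 G [ 0.5325 -0.1243  0.0402] xb -0.2075 yb 0.0092 yaw 0.143 tilt 0.252 F [1.7 1.9 4.2] w 0.0278 gf 90.3
```

{"method": "apply_moves", "body": {
  "moves": [
    [[0.0019,0,0.0005],[0,0,0],0],
    [[0,0,0],[0,0,0],0]
  ]
}}

```text
time: 34.38
tcp_pos: [0.5274, -0.088, 0.1903]
tcp_rot: [0.082, 0.75, -0.649, 0.095]
wrist_force: [0.5, 2.6, 4.7]
width: 0.0279
gripper_force: 90.3
```

{"method": "apply_moves", "body": {
  "moves": [
    [[0.0015,0,0.0004],[0,0,0],0],
    [[0,0,0],[0,0,0],0]
  ]
}}

```text
time: 34.62
tcp_pos: [0.5276, -0.0895, 0.1903]
tcp_rot: [0.082, 0.75, -0.65, 0.095]
wrist_force: [0.4, 3.3, 5.0]
width: 0.0273
gripper_force: 90.4
```

```bash
python3 -c "
from plan import *;st();print(robot.get_obs()['wrist_torque'])"
```

```text
t 34.62 G [ 0.5331 -0.1277  0.0402] xb -0.204 yb 0.0093 yaw 0.143 tilt 0.252 F [0.4 3.3 5. ] w 0.0273 gf 90.4
[ 1.32166264 -0.13843988  0.07397817]
```

{"method": "apply_moves", "body": {
  "moves": [
    [[0.0019,0,0.0005],[0,0,0],0],
    [[0,0,0],[0,0,0],0]
  ]
}}

```text
time: 34.88
tcp_pos: [0.5279, -0.0914, 0.1903]
tcp_rot: [0.082, 0.75, -0.65, 0.095]
wrist_force: [0.3, 2.7, 4.3]
width: 0.0276
gripper_force: 90.3
```

{"method": "apply_moves", "body": {
  "moves": [
    [[0.0015,0,0.0004],[0,0,0],0],
    [[0,0,0],[0,0,0],0]
  ]
}}

```text
time: 35.12
tcp_pos: [0.5281, -0.0929, 0.1903]
tcp_rot: [0.082, 0.75, -0.649, 0.095]
wrist_force: [0.2, 2.8, 5.6]
width: 0.0275
gripper_force: 90.4
```

{"method": "apply_moves", "body": {
  "moves": [
    [[0.0015,0,0.0004],[0,0,0],0],
    [[0,0,0],[0,0,0],0]
  ]
}}

```text
time: 35.38
tcp_pos: [0.5284, -0.0941, 0.1904]
tcp_rot: [0.082, 0.75, -0.649, 0.095]
wrist_force: [-1.2, 7.0, 6.7]
width: 0.0277
gripper_force: 90.8
```

```bash
python3 -c "
from plan import *;st();print(robot.get_obs()['wrist_torque'])"
```

```text
t 35.38 G [ 0.534  -0.1323  0.0403] xb -0.1994 yb 0.0095 yaw 0.143 tilt 0.252 F [-1.2  7.   6.7] w 0.0277 gf 90.8
[ 2.66545367  0.5040419  -0.04111554]
```

{"method": "apply_moves", "body": {
  "moves": [
    [[0.0006,0,0.0002],[0,0,0],0],
    [[0,0,0],[0,0,0],0],
    [[0,0,0],[0,0,0],0],
    [[0,0,0],[0,0,0],0]
  ]
}}

```text
time: 35.88
tcp_pos: [0.5284, -0.0943, 0.1904]
tcp_rot: [0.082, 0.75, -0.649, 0.095]
wrist_force: [-4.9, 12.5, 9.6]
width: 0.0279
gripper_force: 91.2
```

```bash
python3 -c "
from plan import *;st();print(robot.get_obs()['wrist_torque'])"
```

```text
t 35.88 G [ 0.5341 -0.1324  0.0403] xb -0.1993 yb 0.0096 yaw 0.144 tilt 0.251 F [-4.9 12.5  9.6] w 0.0279 gf 91.2
[ 4.29719688  1.52322008 -0.36280674]
```

```bash
python3 -c "
from plan import *;print(robot.sign_off());st()"
```

```text
the job is handed in; nothing more can be done
None
the job is handed in; nothing more can be done
```

The radio is packed up on two packers butted against the base block, and I handed the job in with the arm still gripping the wedge bitten under the skid, pressing with about 12 N. I did not re-check the tilt by camera afterwards, and the second packer slipped out on its first try and was regripped.

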